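# Charge the grinding jar from the ball tub

## Task

Charge the grinding jar: tip the tub's lid up by its tab, so that it pivots on the opposite end of the rim, then lift it off and lay it flat on the black mat with the tab up. With the scoop, move every ceramic ball from the tub into the jar, never touching a ball with the gripper. Then stand the scoop back in its tray, seat the lid on the tub again, leave the jar standing upright and do not disturb the other things on the bench.

Things in the scene. Friction and masses are not known exactly. Their poses are not given: they have to be found in the camera images.
- tub: Grey plastic storage tub, fixed, open at the top under its lid; outside 134 x 150 mm (x, y), 72 mm high, walls 4 mm, so inside 126 x 142 mm. Origin: centre of its underside; +x points roughly away from the robot. The floor slopes down towards the -x end (see tub_low), where the balls gather.
- tub_low (a point): middle of the tub's lowest floor line, which runs across its whole width, 6 mm above the tub's underside, 29 mm from its centre towards -x. From there the floor rises at 8 degrees to the +x end wall (92 mm away, 19 mm high there) and a ramp rises at 50 degrees to the -x end wall (34 mm away, 46 mm high there)
- tub_heel (a point): middle of the top outer edge of the tub's -x end wall, about which the lid is to be tipped
- lid_grip (a point): Loose lid's upright black tab, its grasp point: mid-tab, 24 mm above the lid's plate. The tab is 10 mm thick (along lid x), 44 mm wide (y), 42 mm tall, ending 18 mm above this point. z is up; the lid's middle lies 58 mm away along lid -x. At the start the lid is seated on the tub, tab at the tub's +x end.
- lid: the whole grey lid, 130 g; origin: centre of the underside of its plug (118 x 134 x 8 mm), 58 mm along -x from lid_grip and 36 mm below it. On the plug a plate 140 x 156 x 4 mm, centred, which rests on the tub's rim; the plug drops into the mouth with 4 mm of play all round. Seated, the origin is on the tub's axis, 64 mm above the tub's origin
- lid_heel (a point): middle of the lower edge of the lid's plate at the end away from the tab, 70 mm along lid -x from the lid's origin and 8 mm above it; when seated it is 3 mm outside tub_heel
- scoop_grip (a point): centre of the black handle bar of a steel scoop, its grasp point, 105 mm above the underside of the blade. The bar is 80 mm long (scoop x), 16 mm wide (y), 18 mm high. +x points to the open lip, z up. The lip's lower edge is at (+37, 0, -105) mm from here, the blade's rear edge at -13 mm in x
- scoop: the whole scoop, 160 g, standing flat on its blade in the tray at the start, lip towards the robot; origin: centre of the blade's underside, 12 mm ahead (+x) of scoop_grip, same axes. Blade 50 x 82 x 2 mm (x, y, z); back wall 38 mm high, side walls 22 mm high, falling to the lip in the front 28 mm; a stem joins back wall and bar
- tray_in (a point): centre of the inner floor (4 mm above the bench) of the low white tray the scoop stands in: inside 117 x 127 mm (x, y), rim 10 mm above the bench. Fixed.
- mat_top (a point): centre of the top (4 mm above the bench) of a fixed black rubber mat, 170 mm (x, roughly away from the robot) x 175 mm (y), empty at the start, for the lid
- jar: Open metal grinding jar, loose, 750 g; origin: centre of its underside; outer radius 66 mm at the foot, 70 mm at the rim, 70 mm high, walls 4 mm, inner floor 6 mm above the origin
- ball0: white ceramic grinding ball, 25 mm diameter, 48 g, loose in the tub at the start; origin: its centre (None if absent)
- ball1: white ceramic grinding ball, 25 mm diameter, 48 g, loose in the tub at the start; origin: its centre (None if absent)
- ball2: white ceramic grinding ball, 25 mm diameter, 48 g, loose in the tub at the start; origin: its centre (None if absent)
- ball3: white ceramic grinding ball, 25 mm diameter, 48 g, loose in the tub at the start; origin: its centre (None if absent)
- ball4: white ceramic grinding ball, 25 mm diameter, 48 g, loose in the tub at the start; origin: its centre (None if absent)
- bottle: bystander: amber glass bottle, 130 mm tall, 54 mm across; origin under its centre
- beaker: bystander: small glass beaker, 80 mm tall, 64 mm across; origin under its centre
- dish: bystander: lidded clear dish, 90 mm across, 18 mm high; origin under its centre
- tweezers: bystander: steel tweezers lying flat, 120 mm long (its x), 8 mm high; origin under its centre
Mind the look-alikes: they are no part of the job. What is meant by the part that bears tray_in is not blue, and is the smaller of those in its own colour.

How it is judged (in metres and radians):
On the way, in this order (a step that is already met when the one before it is completed fails the run):
1. the lid is tipped up at its tab (7 degrees or more) while its other end is still at the rim (angle between lid's own z axis and vertical above 0.12 rad and distance between lid_heel and tub_heel below 0.035 m).
2. the lid lies flat and released on the mat (horizontal distance between lid and mat_top below 0.08 m and angle between lid's own z axis and vertical below 0.12 rad and height (world z) of lid below 0.017 m and contact force between the fingers and lid below 0.1 N), for 0.2 s.
3. every ball is in the jar (horizontal distance between each of ball0, ball1, ball2, ball3, ball4 and jar below 0.058 m and z of ball0 in the frame of jar between 0 and 0.055 m and z of ball1 in the frame of jar between 0 and 0.055 m and z of ball2 in the frame of jar between 0 and 0.055 m and z of ball3 in the frame of jar between 0 and 0.055 m and z of ball4 in the frame of jar between 0 and 0.055 m), for 0.3 s.
At the end, for the whole second after the job is handed in: Every ball present lies in the upright jar (below 50 mm over its floor); the lid is seated on the tub (8 mm, 3 degrees); the scoop stands flat in its tray (foot within 45 mm along, 40 mm across of its centre); all at rest (all of step 3 and horizontal distance between lid and tub below 0.008 m and z of lid in the frame of tub between 0.06 and 0.068 m and angle between lid's own z axis and vertical below 0.05 rad and x of scoop in the frame of tray_in between -0.045 and 0.045 m and y of scoop in the frame of tray_in between -0.04 and 0.04 m and z of scoop in the frame of tray_in below 0.005 m and angle between each of scoop, jar's own z axis and vertical below 0.08 rad and linear speed of each of lid, scoop, jar below 0.02 m/s and linear speed of each of ball0, ball1, ball2, ball3, ball4 below 0.08 m/s); the robot touches nothing.
It fails at once if the gripper touches a ball (contact force between the fingers and ball0 above 0.3 N or contact force between the fingers and ball1 above 0.3 N or contact force between the fingers and ball2 above 0.3 N or contact force between the fingers and ball3 above 0.3 N or contact force between the fingers and ball4 above 0.3 N).
It fails at once if a bystander is moved by more than 20 mm (distance of any of bottle, beaker, dish, tweezers from where it was at the start of the episode above 0.02 m).
Of ball0, ball1, ball2, ball3, ball4 only 3 to 5 are there at a start; the rules pass over those that are not, and their reading is None.
At some moment in a run one of lid, jar may be knocked a few centimetres aside while the robot is not near it.
It also fails if it takes over 192 s, if anything falls off the work surface, if the arm or the gripper's body presses on something with over 40 N, if the wrist force passes 120 N, or if a joint passes its speed limit or range.

## Robot

A 6-joint arm with a two-finger parallel gripper is mounted at the origin on the work surface. World frame = base frame: x ahead of the robot, y to its left, z up, the work surface at z = 0. Lengths are in mm, angles in rad, forces in N, time in s.
With the tool pointing down it reaches from about 350 to 975 mm from the base axis. Payload 7.1 kg.
Tool frame: the origin (TCP) lies midway between the tips of the shut fingers; the grasp point (between the pads) lies ctrl.tcp_to_grasp behind it (ctrl.tcp_to_grasp is the distance from the TCP to the grasp point, in mm); z points along the fingers, y is the direction in which the jaws open and shut (so a half turn about z gives the same grasp; the last joint's range is limited). The gripper opens to 88 mm and grips with 3 to 60 N. Pads are 20 mm wide; open, the fingers measure 115 mm over their backs; the gripper's body (75 mm by 178 mm) begins 61 mm behind the grasp point.
Start: joints at [1.134, 0.423, 1.63, -0, 1.089, -0.019], TCP at [253.562, 571.237, 222.675] pointing down, gripper open.
Joint ranges: [-3, 3], [-0.9, 2.11], [0.09, 2.58], [-1.31, 4.45], [0.11, 2.69], [-2.54, 2.54]. Speed limits (rad/s): [2.39, 2.39, 3.01, 3.14, 3.14, 3.14].

## Interface

Orientations are given as a rotation vector (axis times angle).
In Python, from workcell import ctrl gives the robot as it stands.
- The arm moves only by the tool play_rows, never from a script. Its argument "increments" is text: rows parted by semicolons, each of 5 numbers parted by spaces: the opening, from 0 (shut) to 1 (fully open), then the shift along the world's x, y, z in m, then the turn about the world's z in degrees. A call has 1 to 20 rows; each row shifts and turns the commanded pose from where the row before left it; what a row does not reach is not made up. A row lasts 1/10 s, in which the tool goes at most 50 mm and 8.59 degrees, less where a joint would pass 70% of its speed; a pose out of reach is approached as far as the arm can. A call is refused whole if a number of a shift passes 0.05 or a number of a turn 8.59, either way. A call with a gripper value outside its range is refused whole. The fingers move at their own pace and stop on an object; the grip force is fixed at half the most. Time passes only in rows, so rows that do not move let the fingers close. It gives the time, the measured TCP pose, the force and the opening at its end, in the units of the state.
- ctrl.get_obs(): the state, without advancing time (a new reading comes with each control period).
- ctrl.get_image(name): name is "scene" or "side" or "wrist"; returns a dict with "img" (400x640x3 uint8, red, green, blue), "range_z" (400x640 float32, mm along the optical axis (not along the pixel's ray), 0 where there is no reading), "vertical_fov" (degrees; the focal length in pixels is half the picture's height over the tangent of half this angle, whatever the lens; pixels are square), "cx", "cy" (the principal point, pixels), "origin" and "attitude" of the camera in the world. Camera axes: x right, y down, z forward; pixel columns grow to the right and rows downward; lengths in mm; the calibration is good to about 2 mm. A picture is of the moment at which its call begins.
- ctrl.close_job(): hands the job in, once; it reports no verdict.
The state is a dict: "t": time; "qpos": joint angles; "qvel": joint speeds; "joint_torque": joint torques, N m; "ee_pos": TCP position; "orientation": TCP orientation; "ft_force": force on the tool from outside, world axes, zero at the start; "moment": the same for the moment, N m; "width": finger opening in mm.
Only numpy, scipy, OpenCV 4.12 (cv2) and the standard library are available. Lean on these libraries where they do the work, as an engineer would, in place of code of your own. Each camera call takes 0.05 s, during which the arm holds its last target. There are 200 camera calls.

## Working session

There is one attempt and no reset: what is moved stays moved. The work goes in short steps, Python scripts to look and compute and a tool call to move; the robot and the scene stay as the last step left them, time stands still between calls to the robot, and variables do not carry over. Pictures are saved under pics/ and viewed, on a budget of 14 in all, crops included, one or two more only if the job needs it, and the job is handed in when it is done.

Besides the shell and the picture viewer there is one more tool, called as name(argument=value, ...) on one line, values as JSON. play_rows: Moves the arm, as the interface text tells. Its arguments: {"type":"object","properties":{"increments":{"type":"string"}},"required":["increments"]}

```bash
ls; mkdir -p pics; cat > h.py <<'E'
import numpy as np, cv2
from scipy.spatial.transform import Rotation as R
from workcell import ctrl
def cam(n):
    d=ctrl.get_image(n); a=np.array(d["attitude"],float)
    d["R"]=a if a.shape==(3,3) else R.from_rotvec(a).as_matrix()
    h=d["img"].shape[0]; d["f"]=h/2/np.tan(np.radians(d["vertical_fov"])/2); d["o"]=np.array(d["origin"],float); return d
def rays(d,uv):
    uv=np.atleast_2d(uv).astype(float)
    return np.c_[(uv[:,0]-d["cx"])/d["f"],(uv[:,1]-d["cy"])/d["f"],np.ones(len(uv))]@d["R"].T
def onplane(d,uv,z):
    r=rays(d,uv); return d["o"]+r*((z-d["o"][2])/r[:,2])[:,None]
def cloud(d):
    h,w=d["range_z"].shape; u,v=np.meshgrid(np.arange(w),np.arange(h))
    return (d["o"]+rays(d,np.c_[u.ravel(),v.ravel()])*d["range_z"].reshape(-1,1)).reshape(h,w,3)
def save(d,n): cv2.imwrite("pics/"+n+".png",d["img"][:,:,::-1])
def proj(d,p):
    q=(np.atleast_2d(p)-d["o"])@d["R"]; return np.c_[q[:,0]/q[:,2]*d["f"]+d["cx"],q[:,1]/q[:,2]*d["f"]+d["cy"]]
E
python3 - <<'E'
from h import *
print(ctrl.tcp_to_grasp, ctrl.get_obs())
for n in("scene","side","wrist"):
    d=cam(n); save(d,n+"0"); np.savez("%s0.npz"%n,pc=cloud(d),**{k:d[k] for k in("img","range_z","R","o","f","cx","cy")})
    print(n,d["o"],d["R"].round(3).tolist(),d["f"],d["cx"],d["cy"],(d["range_z"]>0).mean())
E
```

```text
pics
18.700000000000003 {'t': 0.0, 'qpos': array([ 1.13398579e+00,  4.23852164e-01,  1.63070129e+00, -2.97106536e-05,
        1.08862115e+00, -1.90322688e-02]), 'qvel': array([ 0.00155952,  0.00020727,  0.0011455 , -0.00043739, -0.00048993,
        0.00139931]), 'joint_torque': array([-3.65057705e-03, -5.44629371e+01, -2.73663533e+01,  6.41296967e-02,
        2.30082963e-02, -8.49403023e-05]), 'ee_pos': array([253.34119403, 570.72400008, 221.8902053 ]), 'orientation': array([-6.51392260e-01, -3.07297932e+00,  2.42974019e-03]), 'ft_force': array([-0.39211457, -0.18077686, -0.79241678]), 'moment': array([-0.01554194, -0.05535255,  0.00516976]), 'width': 88.11000976424485}
scene [1547.03337861  500.28036147  812.14345932] [[-0.381, 0.501, -0.777], [0.924, 0.222, -0.311], [0.017, -0.837, -0.547]] 398.5095845837369 320.1858973809049 200.1023790997848 0.9907421875
side [ -33.31428146 1481.60880826 1127.57543995] [[-0.919, -0.232, 0.318], [-0.393, 0.509, -0.766], [0.016, -0.829, -0.559]] 462.0390258466538 322.2634784307339 210.14930488201955 0.98890234375
wrist [178.98520293 604.2094192  384.40447534] [[0.406, 0.873, 0.269], [0.914, -0.387, -0.121], [-0.002, 0.295, -0.955]] 355.2327681087525 320.81158752297966 208.06211197134567 0.9959921875
```

View pics/scene0.png

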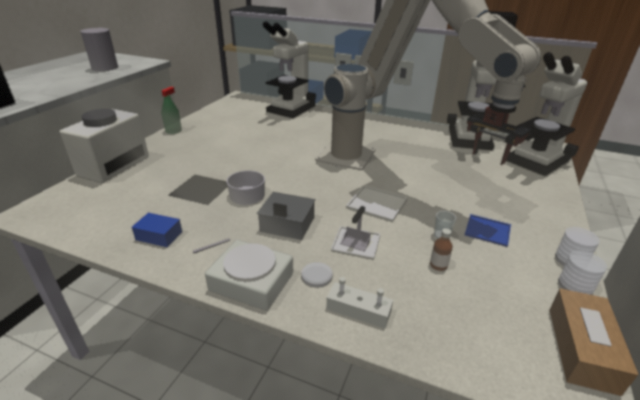

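View pics/side0.png

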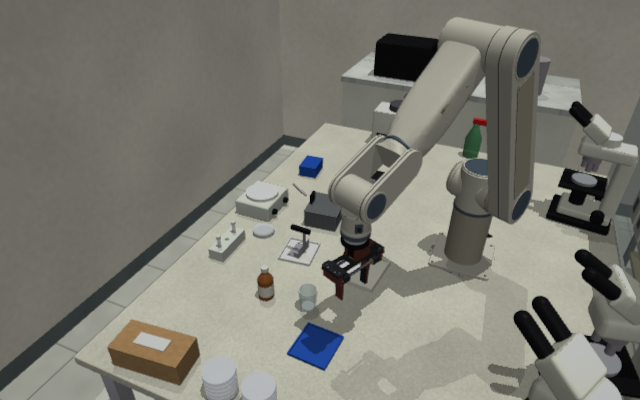

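The scene view shows the mat at (200,188), jar (246,187), tub and lid (287,215) with tab (280,210), the scoop in the small white tray (357,240), and a larger white tray (376,205). The bystanders are the bottle (441,250), beaker (446,223), dish (317,274) and tweezers (211,245). The side view agrees, with the tub at (323,211) and the scoop at (300,245).

```bash
cat > m.py <<'E'
from h import *
def rect(P,name):
    P=P[:,:2].astype(np.float32)
    if len(P)<5: print(name,"few");return
    r=cv2.minAreaRect(P); print(name,len(P),"c",np.round(r[0],1),"size",np.round(r[1],1),"ang",round(r[2],1))
E
python3 - <<'E'
from m import *
for n in("scene","side"):
    z=np.load(n+"0.npz"); pc=z["pc"]; img=z["img"].astype(int)
    for (u,v) in ([(200,188),(287,222),(300,212),(280,210),(246,187),(357,248),(376,205),(240,276),(317,274),(441,250),(446,223),(211,245),(360,300),(370,235)] if n=="scene" else [(323,211),(318,205),(300,245),(289,257),(302,231),(265,285),(308,298),(263,230),(300,188),(375,265)]):
        print(n,u,v,pc[v,u].round(0),img[v,u])
E
```

```text
scene 200 188 [ 511. -412.    6.] [88 87 80]
scene 287 222 [642.  27.  62.] [70 70 67]
scene 300 212 [591.  49.  74.] [91 91 89]
scene 280 210 [637.   1.  98.] [51 50 46]
scene 246 187 [ 426. -260.    0.] [148 144 148]
scene 357 248 [609. 253.   6.] [135 131 132]
scene 376 205 [349. 241.   5.] [178 175 174]
scene 240 276 [924.  33.  81.] [172 170 169]
scene 317 274 [777. 187.  18.] [163 163 162]
scene 441 250 [608. 497.  81.] [84 66 53]
scene 446 223 [464. 493.  77.] [119 123 118]
scene 211 245 [ 781. -170.    8.] [128 124 123]
scene 360 300 [834. 332.  31.] [136 136 128]
scene 370 235 [563. 279.  33.] [129 127 121]
side 323 211 [559.  45.  77.] [86 90 90]
side 318 205 [596.  12.  76.] [86 90 90]
side 300 245 [589. 200.   3.] [142 138 142]
side 289 257 [594. 288.   7.] [191 193 192]
side 302 231 [559. 244. 111.] [ 9  9 10]
side 265 285 [ -33. 1482. 1128.] [71 42 19]
side 308 298 [412. 513.  71.] [120 129 125]
side 263 230 [763. 183.  12.] [172 175 177]
side 300 188 [ 776. -191.    1.] [178 177 164]
side 375 265 [284. 197.   6.] [138 138 127]
```

View pics/wrist0.png

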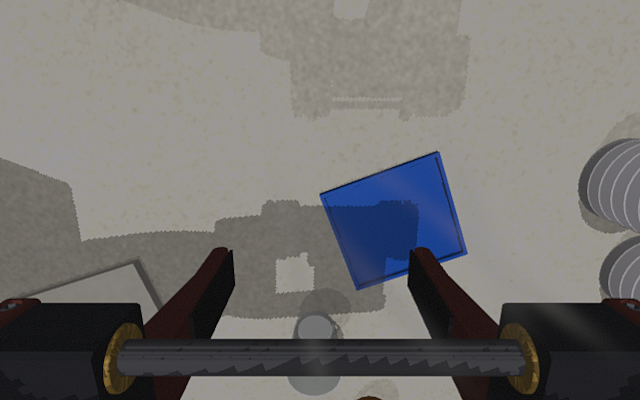

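The wrist view shows the blue decoy tray (390,220), the beaker below the fingers (315,330), and the corner of the large white tray (130,290). Next I fit the shapes.

```bash
python3 - <<'E'
from m import *
from scipy.optimize import least_squares
A=[]
for n in("scene","side"):
    z=np.load(n+"0.npz"); pc=z["pc"].reshape(-1,3); img=z["img"].reshape(-1,3).astype(int); A.append((n,pc,img))
def circ(P):
    P=P[:,:2]; s=least_squares(lambda q:np.hypot(P[:,0]-q[0],P[:,1]-q[1])-q[2],[*P.mean(0),60],loss='soft_l1',f_scale=2).x; return s.round(1)
for n,pc,img in A:
    x,y,z=pc.T; near=lambda cx,cy,r:np.hypot(x-cx,y-cy)<r
    lum=img.sum(1)/3; sat=img.max(1)-img.min(1)
    lid=near(575,30,130)&(z>71)&(z<82); rect(pc[lid],n+" lid"); print("z",np.median(z[lid]))
    tab=near(575,30,130)&(z>86)&(z<125); rect(pc[tab],n+" tab"); print("ztop",np.percentile(z[tab],98) if tab.any() else 0)
    tt=near(575,30,130)&(z>112)&(z<125); rect(pc[tt],n+" tabtop")
    jar=near(450,-250,150)&(z>62)&(z<75); rect(pc[jar],n+" jarrim"); print(circ(pc[jar]) if jar.sum()>5 else None)
    mat=near(500,-412,150)&(abs(z-4)<8)&(lum<105); rect(pc[mat],n+" mat")
    bar=near(575,250,130)&(z>92)&(z<130); rect(pc[bar],n+" bar"); print("z", np.percentile(z[bar],[5,50,95]))
    tr=near(590,250,110)&(abs(z-6)<9)&(lum>165)&(sat<12); rect(pc[tr],n+" tray")
    for nm,c in dict(bottle=(600,480),beaker=(440,490),dish=(770,185)).items():
        m=near(*c,70)&(z>12)&(z<140); rect(pc[m],n+nm)
E
```

```text
scene lid 999 c [576.7  -6.3] size [143.4 157.9] ang 4.7
z 74.45681002204469
scene tab 129 c [6.353e+02 1.000e-01] size [14.3 44.8] ang 0.2
ztop 117.46632309277533
scene tabtop 39 c [635.2  -0.8] size [13.8 41.4] ang 2.7
scene jarrim 164 c [ 475.3 -224.7] size [140.7 134.9] ang 32.5
[ 474.6 -225.1   67.7]
scene mat 991 c [ 508.8 -389.8] size [217.  172.4] ang 89.5
scene bar 125 c [575.4 239.5] size [16.2 81.2] ang 86.5
z [103.10661255 115.14605955 118.30384977]
scene tray 298 c [577.1 240.2] size [110.7 126.7] ang 6.5
scenebottle 615 c [589.2 499.4] size [53.5 42.6] ang 82.4
scenebeaker 395 c [431.2 487.3] size [66.1 62.2] ang 35.3
scenedish 534 c [774.8 181.4] size [87.3 99.4] ang 53.8
side lid 495 c [570.4  -9.2] size [140.2 167. ] ang 6.3
z 75.01573037014805
side tab 43 c [628.1  -2. ] size [10.6 50.3] ang 8.3
ztop 118.45317017199588
side tabtop 17 c [628.4  -1.9] size [ 9.6 50.3] ang 8.9
side jarrim 12 c [ 458.6 -291.9] size [18.5 31.3] ang 86.6
[ 459.6 -290.2   11.1]
side mat 67 c [ 484.  -449.8] size [104.4  39.1] ang 82.3
side bar 118 c [570.6 235.7] size [25.4 83. ] ang 88.8
z [101.20818168 112.34647839 119.1837389 ]
side tray 336 c [581.4 231.3] size [130.8 149.4] ang 6.3
sidebottle 441 c [571.9 504. ] size [53.6 41. ] ang 24.7
sidebeaker 436 c [425.5 484.7] size [65.8 61.8] ang 81.5
sidedish 224 c [769.8 175.2] size [ 85.1 103.6] ang 52.7
```

play_rows(increments="1 0.025 -0.038 0 2;1 0.025 -0.038 0 2;1 0.025 -0.038 0 2;1 0.025 -0.038 0 2;1 0.025 -0.038 0 2;1 0.025 -0.038 0 2;1 0.025 -0.038 0 2;1 0.025 -0.038 0 2;1 0.025 -0.038 0 2;1 0.025 -0.038 0 2;1 0.025 -0.038 0 2;1 0.025 -0.038 0 2;1 0.025 -0.038 0 2;1 0.025 -0.038 0 2;1 0.025 -0.038 0 2;1 0 0 0 0;1 0 0 0 0")

```text
t: 1.85
ee_pos: [628.4, 0.4, 222.0]
orientation: [0.162, -3.136, -0.001]
ft_force: [-0.3, 0.8, -1.2]
width: 87.7
```

```bash
cat >> m.py <<'E'
def st():
    o=ctrl.get_obs(); M=R.from_rotvec(o["orientation"]).as_matrix()
    print("t",round(o["t"],2),"tcp",o["ee_pos"].round(1),"jaw",round(float(np.degrees(np.arctan2(M[1,1],M[0,1]))),2),"tilt",round(float(np.degrees(np.arccos(-M[2,2]))),2),"F",o["ft_force"].round(1),"M",o["moment"].round(2),"w",round(o["width"],1),"q6",round(o["qpos"][5],2)); return o
E
python3 - <<'E'
from m import *
st()
d=cam("wrist"); save(d,"wrist1"); pc=cloud(d).reshape(-1,3); x,y,z=pc.T
near=np.hypot(x-580,y+0)<130
for a,b in((71,80),(86,125),(113,125)): 
    m=near&(z>a)&(z<b); rect(pc[m],(a,b)); print(np.median(z[m]))
E
```

```text
t 1.85 tcp [6.284e+02 4.000e-01 2.220e+02] jaw 95.92 tilt 0.07 F [-0.3  0.8 -1.2] M [0.04 0.04 0.05] w 87.7 q6 -1.69
(71, 80) 29830 c [575.   -9.8] size [140.2 156.5] ang 5.6
76.47806576066068
(86, 125) 1196 c [632.3  -4.2] size [10.8 43.7] ang 6.6
117.17178693509015
(113, 125) 749 c [632.2  -4.2] size [10.7 43.7] ang 6.8
118.13993142489215
```

View pics/wrist1.png

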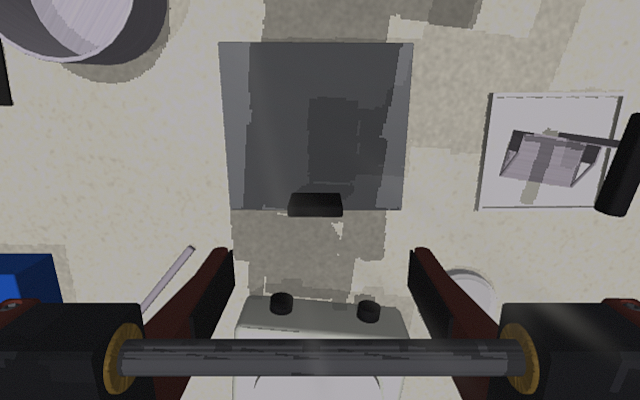

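Wrist view: lid centred near (316,125), tab (315,205) and jar top left. The depth fit gives a 140x156 lid at (575,-10), yaw about 5.7°, tab (632,-4). All of these match the given sizes. Descending to grip the tab across its width.

play_rows(increments="1 0.004 -0.0046 -0.035 0;1 0 0 -0.035 0;1 0 0 -0.035 0;1 0 0 -0.020 0;1 0 0 -0.013 0;0 0 0 0 0;0 0 0 0 0;0 0 0 0 0;0 0 0 0 0;0 0 0 0 0;0 0 0 0 0;0 0 0 0 0;0 0 0 0 0")

```text
t: 3.2
ee_pos: [632.9, -3.4, 85.3]
orientation: [-0.166, 3.136, -0.0]
ft_force: [-1.9, 1.0, 4.7]
width: 43.9
```

play_rows(increments="0 -0.001 0 0.005 0;0 -0.001 0 0.005 0;0 -0.001 0 0.006 0;0 -0.002 0 0.006 0;0 -0.002 0 0.006 0;0 0 0 0 0;0 0 0 0 0")

```text
t: 3.9
ee_pos: [625.6, -3.4, 113.0]
orientation: [-0.166, 3.137, -0.0]
ft_force: [-0.2, -0.0, -2.7]
width: 43.4
```

```bash
cat >> m.py <<'E'
def plane(P):
    c=P.mean(0); 
    for _ in range(4):
        n=np.linalg.svd(P-c,full_matrices=False)[2][2]; e=(P-c)@n; P=P[abs(e)<max(2,2*np.median(abs(e)))]; c=P.mean(0)
    n=n*np.sign(n[2]); print("plane c",c.round(1),"n",n.round(3),"tilt deg",round(float(np.degrees(np.arccos(n[2]))),1)); return c,n
E
python3 - <<'E'
from m import *
st()
d=cam("wrist"); save(d,"wrist2"); pc=cloud(d).reshape(-1,3); x,y,z=pc.T
m=(abs(x-560)<45)&(abs(y+10)<55)&(z>60)&(z<112)
plane(pc[m])
E
```

```text
t 3.9 tcp [625.6  -3.4 113. ] jaw 96.06 tilt 0.03 F [-0.2 -0.  -2.7] M [ 0.08 -0.03 -0.  ] w 43.4 q6 -1.7
plane c [556.5 -10.5 104.1] n [-0.001  0.     1.   ] tilt deg 0.1
```

Gripped like this, the lid lifts level because the pads don't let it pivot. I'll lower it again, press the plug against the tub's -x wall and follow an arc about the heel.

play_rows(increments="0 0.004 0 -0.010 0;0 0.003 0 -0.010 0;0 0 0 -0.007 0;0 0 0 0 0;0 -0.004 0 0 0;0 -0.004 0 0 0;0.48 -0.002 0 0 0;0.48 0 0 0 0")

```text
t: 4.75
ee_pos: [629.0, -3.7, 88.0]
orientation: [-0.165, 3.123, -0.002]
ft_force: [14.1, -1.9, -0.5]
width: 44.0
```

play_rows(increments="0.48 -0.0015 0 0.004 0;0.48 -0.0015 0 0.004 0;0.48 -0.0015 0 0.004 0;0.48 -0.0015 0 0.004 0;0.48 -0.002 0 0.004 0;0.48 -0.002 0 0.004 0;0.48 0 0 0 0")

```text
t: 5.45
ee_pos: [614.7, -3.7, 110.7]
orientation: [-0.165, 3.132, -0.001]
ft_force: [6.0, -1.3, 1.4]
width: 43.5
```

```bash
python3 - <<'E'
from m import *
st()
d=cam("wrist"); save(d,"wrist3"); pc=cloud(d).reshape(-1,3); x,y,z=pc.T
m=(abs(x-555)<45)&(abs(y+10)<55)&(z>60)&(z<112)
plane(pc[m])
E
```

```text
t 5.45 tcp [614.7  -3.7 110.7] jaw 96.05 tilt 0.3 F [ 6.  -1.3  1.4] M [-0.17 -1.16 -0.06] w 43.5 q6 -1.7
plane c [554.  -10.2  87.2] n [-0.219 -0.021  0.976] tilt deg 12.7
```

Tipped 12.7° with the heel still at the rim. Now lower, release, and regrasp across the thickness for a rigid level carry.

play_rows(increments="0 0.004 0 -0.008 0;0 0.005 0 -0.008 0;0 0.004 0 -0.008 0;1 0 0 0 0;1 0 0 0 0;1 0 0 0 0;1 0 0 0.025 0;1 0.002 0 0.025 -8;1 0 0 0.01 -8;1 0 0 0 -8;1 0 0 0 -8;1 0 0 0 -8;1 0 0 0 -8;1 0 0 0 -8;1 0 0 0 -8;1 0 0 0 -8;1 0 0 0 -8;1 0 0 0 -8;1 0 0 0 -2;1 0 0 0 0")

```text
t: 7.5
ee_pos: [627.3, -3.4, 145.8]
orientation: [-2.101, -2.336, 0.0]
ft_force: [0.2, -0.6, -0.3]
width: 88.0
```

```bash
python3 - <<'E'
from m import *
st()
d=cam("scene"); save(d,"s4"); pc=cloud(d).reshape(-1,3); x,y,z=pc.T
m=(abs(x-575)<140)&(abs(y+10)<100)&(z>70)&(z<82); rect(pc[m],"lid")
d=cam("wrist"); save(d,"wrist4"); pc=cloud(d).reshape(-1,3); x,y,z=pc.T
m=(abs(x-575)<100)&(abs(y+10)<100)&(z>60)&(z<82); plane(pc[m]); rect(pc[m],"lid")
m=(abs(x-632)<40)&(abs(y+5)<40)&(z>90)&(z<122); rect(pc[m],"tab")
E
```

```text
t 7.5 tcp [627.3  -3.4 145.8] jaw 6.05 tilt 0.01 F [ 0.2 -0.6 -0.3] M [-0.08  0.03 -0.  ] w 88.0 q6 -0.13
lid 937 c [574.5  -5.4] size [145.5 158.4] ang 5.6
plane c [570.4   4.4  76.5] n [-0.     0.001  1.   ] tilt deg 0.0
lid 39251 c [571.5  -9. ] size [141.4 156.6] ang 5.7
tab 1359 c [629.   -2.5] size [ 9.9 44.2] ang 5.8
```

View pics/wrist4.png

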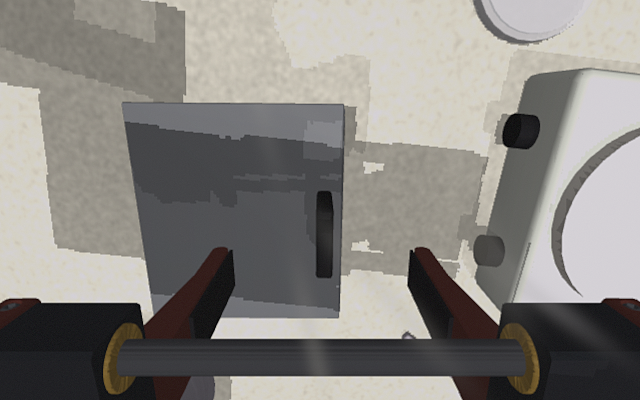

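Wrist view: lid flat on the tub with the tab upright at (325,235), between the fingers' reach. Grip it, lift a little, and measure the mat.

play_rows(increments="1 0.0017 0.001 -0.03 0;1 0 0 -0.02 0;1 0 0 -0.011 0;0 0 0 0 0;0 0 0 0 0;0 0 0 0 0;0 0 0 0 0;0 0 0 0 0;0 0 0 0 0;0 0 0 0 0;0 0 0 0.02 0;0 0 0 0.03 0;0 0 0 0.04 0;0 0 0 0 0")

```text
t: 9.0
ee_pos: [632.7, -2.4, 180.2]
orientation: [2.096, 2.331, 0.009]
ft_force: [0.5, 0.2, 1.0]
width: 3.1
```

```bash
python3 - <<'E'
from m import *
st()
d=cam("scene"); pc=cloud(d); img=d["img"].astype(int); save(d,"s5")
m=((img.sum(2)/3<110)).astype(np.uint8)
n,l,s,c=cv2.connectedComponentsWithStats(m); k=l[188,200]; print(s[k])
cn=max(cv2.findContours((l==k).astype(np.uint8),cv2.RETR_EXTERNAL,cv2.CHAIN_APPROX_NONE)[0],key=cv2.contourArea)
P=onplane(d,cn[:,0],4); rect(P,"mat"); ap=cv2.approxPolyDP(cn,4,True)[:,0]; print(ap.tolist(), onplane(d,ap,4).round(0)[:,:2].tolist())
v=d["img"][140:300,140:460]; cv2.imwrite("pics/s5c.png",cv2.resize(v[:,:,::-1],None,fx=2.4,fy=2.4))
p=pc.reshape(-1,3);x,y,z=p.T
q=(abs(x-470)<110)&(abs(y+225)<110)&(z>60)&(z<76); rect(p[q],"jar")
d=cam("wrist"); p=cloud(d).reshape(-1,3);x,y,z=p.T
q=(abs(x-575)<90)&(abs(y+10)<100)&(z>120)&(z<185); plane(p[q])
E
```

```text
t 9.0 tcp [632.7  -2.4 180.2] jaw 6.06 tilt 0.52 F [0.5 0.2 1. ] M [-0.04  0.06 -0.01] w 3.1 q6 -0.13
[    0     0   640   213 82055]
mat 2942 c [-2797.2  -226.5] size [ 5765.5 10417.7] ang 30.9
[[0, 0], [0, 108], [15, 103], [4, 75], [8, 69], [80, 51], [87, 53], [92, 71], [116, 68], [116, 52], [169, 60], [0, 118], [0, 212], [74, 173], [71, 180], [90, 185], [110, 179], [147, 156], [145, 136], [161, 127], [165, 133], [180, 131], [182, 116], [234, 89], [242, 92], [237, 96], [261, 101], [269, 151], [256, 161], [254, 173], [234, 174], [227, 183], [194, 175], [170, 193], [202, 203], [225, 187], [235, 202], [255, 203], [264, 195], [264, 175], [272, 176], [275, 187], [281, 188], [283, 169], [297, 152], [290, 120], [313, 109], [332, 113], [331, 149], [317, 161], [359, 172], [371, 161], [361, 155], [367, 116], [442, 124], [457, 149], [488, 151], [494, 139], [518, 140], [521, 147], [550, 159], [513, 150], [505, 156], [508, 163], [542, 177], [567, 167], [571, 159], [578, 183], [595, 148], [639, 155], [639, 145], [600, 138], [639, 48], [639, 0], [451, 0], [445, 31], [396, 27], [397, 0], [354, 0],
[... 1047 characters left out ...]
.0, 460.0], [-301.0, 595.0], [-456.0, 615.0], [-494.0, 725.0], [-413.0, 738.0], [-331.0, 858.0], [-361.0, 703.0], [-279.0, 669.0], [-211.0, 683.0], [-135.0, 816.0], [-278.0, 921.0], [-371.0, 946.0], [-141.0, 949.0], [-550.0, 1065.0], [-550.0, 1243.0], [-679.0, 1270.0], [-694.0, 1106.0], [-3255.0, 1798.0], [-7948.0, 2759.0], [-6121.0, -289.0], [-3247.0, 1.0], [-3227.0, -534.0], [-5640.0, -1091.0], [-5270.0, -1708.0], [-3250.0, -1026.0], [-3248.0, -1312.0], [-5127.0, -1947.0], [-5018.0, -2128.0], [-2551.0, -1315.0], [-2739.0, -1704.0], [-4009.0, -2316.0], [-4434.0, -3103.0]]
jar 180 c [ 475.  -226.8] size [140.9 136.5] ang 67.8
plane c [629.8   8.4 181.3] n [ 0.101 -0.977  0.186] tilt deg 79.3
```

View pics/s5c.png

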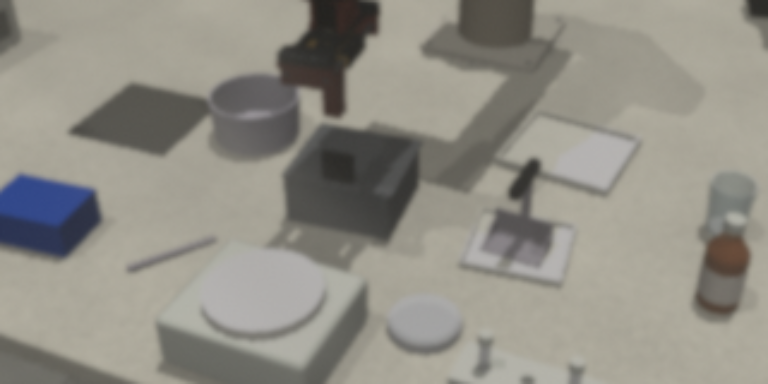

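The crop shows the mat at crop (140,118), jar (254,112), tub with lid still on it (350,175) and an empty gripper. The fingers had not finished closing before the lift. I'll check the lid and the mat corners, then retry.

```bash
python3 - <<'E'
from m import *
st()
d=cam("wrist"); p=cloud(d).reshape(-1,3);x,y,z=p.T
q=(abs(x-575)<100)&(abs(y+10)<110)&(z>70)&(z<82); plane(p[q]); rect(p[q],"lid")
q=(abs(x-632)<40)&(abs(y+5)<40)&(z>90)&(z<122); rect(p[q],"tab")
d=cam("scene"); P=onplane(d,[(196.3,174.6),(169.2,195),(208.8,203.8),(228.3,182.9)],4); print(P.round(0), P.mean(0).round(0))
E
```

```text
t 9.1 tcp [629.8  -2.4 175.7] jaw 6.06 tilt 0.13 F [-0.6 -0.5  0.1] M [-0.05  0.05  0.05] w 0.4 q6 -0.13
plane c [565.4   1.4  76.5] n [-0.     0.001  1.   ] tilt deg 0.0
lid 32544 c [571.6  -8.8] size [141.2 156.1] ang 5.7
tab 965 c [628.9  -2.2] size [10.  43.3] ang 5.7
[[ 429. -491.    4.]
 [ 596. -487.    4.]
 [ 586. -318.    4.]
 [ 432. -336.    4.]] [ 511. -408.    4.]
```

play_rows(increments="0.5 0 0 -0.005 0;0.5 0 0 -0.015 0;0.5 0 0 -0.02 0;0.5 0 0 0 0;0.5 0 0 -0.02 0;0.5 0 0 -0.02 0;0.5 0 0 -0.011 0;0 0 0 0 0;0 0 0 0 0;0 0 0 0 0;0 0 0 0 0;0 0 0 0 0;0 0 0 0 0;0 0 0 0 0;0 0 0 0 0;0 0 0 0 0")

```text
t: 10.8
ee_pos: [629.7, -2.3, 84.5]
orientation: [2.1, 2.335, 0.001]
ft_force: [-2.4, 0.2, 6.1]
width: 9.9
```

play_rows(increments="0 0 0 0.01 0;0 0 0 0.02 0;0 0 0 0.02 0;0 0 0 0.02 0;0 0 0 0.02 0;0 0 0 0 0")

```text
t: 11.4
ee_pos: [630.9, -2.4, 176.7]
orientation: [2.098, 2.333, 0.005]
ft_force: [1.1, -0.9, -1.4]
width: 9.8
```

```bash
python3 - <<'E'
from m import *
st()
d=cam("wrist"); p=cloud(d).reshape(-1,3);x,y,z=p.T; save(d,"w6")
q=(abs(x-580)<60)&(y>10)&(y<60)&(z>120)&(z<185); plane(p[q])
E
```

```text
t 11.4 tcp [630.9  -2.4 176.7] jaw 6.07 tilt 0.28 F [ 1.1 -0.9 -1.4] M [-0.07 -0.02  0.02] w 9.8 q6 -0.13
plane c [577.9  36.2 168.4] n [-0.005  0.001  1.   ] tilt deg 0.3
```

play_rows(increments="0 -0.004 -0.025 0 0;0 -0.006 -0.04 0 0;0 -0.006 -0.04 0 0;0 -0.006 -0.04 0 0;0 -0.006 -0.04 0 0;0 -0.006 -0.04 0 0;0 -0.006 -0.04 0 0;0 -0.006 -0.04 0 0;0 -0.006 -0.04 0 0;0 -0.006 -0.04 -0.01 0;0 -0.003 -0.015 -0.03 0;0 0 0 -0.03 0;0 0 0 -0.03 0;0 0 0 -0.025 0;0 0 0 -0.015 0;0 0 0 0 0;0 0 0 0 0")

```text
t: 13.15
ee_pos: [568.3, -402.3, 33.6]
orientation: [-2.1, -2.336, 0.0]
ft_force: [1.1, -1.3, -0.9]
width: 9.8
```

play_rows(increments="0 0 0 -0.005 0;0 0 0 -0.003 0;0 0 0 0 0;1 0 0 0 0;1 0 0 0 0;1 0 0 0 0;1 0 0 0.02 0;1 0 0 0.04 0;1 0 0 0.05 0;1 0 0 0.05 0;1 0 0 0 0")

```text
t: 14.25
ee_pos: [572.0, -405.1, 194.5]
orientation: [2.092, 2.326, 0.002]
ft_force: [0.1, 0.1, -0.2]
width: 70.4
```

```bash
python3 - <<'E'
from m import *
st()
d=cam("wrist"); p=cloud(d).reshape(-1,3);x,y,z=p.T; save(d,"w7")
q=(abs(x-511)<100)&(abs(y+408)<110)&(z>11)&(z<22); plane(p[q]); rect(p[q],"lid")
q=(abs(x-570)<60)&(abs(y+400)<60)&(z>30)&(z<80); rect(p[q],"tab")
d=cam("scene"); p=cloud(d).reshape(-1,3);x,y,z=p.T; save(d,"s7")
q=(abs(x-475)<110)&(abs(y+226)<110)&(z>60)&(z<76); rect(p[q],"jar")
E
```

```text
t 14.25 tcp [ 572.  -405.1  194.5] jaw 6.07 tilt 0.78 F [ 0.1  0.1 -0.2] M [-0.06 -0.   -0.04] w 70.4 q6 -0.74
plane c [ 508.4 -403.2   16.5] n [-0.     0.001  1.   ] tilt deg 0.0
lid 21607 c [ 510.4 -409.3] size [140.1 155.5] ang 6.0
tab 591 c [ 568.  -402.6] size [ 9.2 43.8] ang 6.2
jar 190 c [ 474.8 -225.3] size [142.7 135.1] ang 31.1
```

View pics/w7.png

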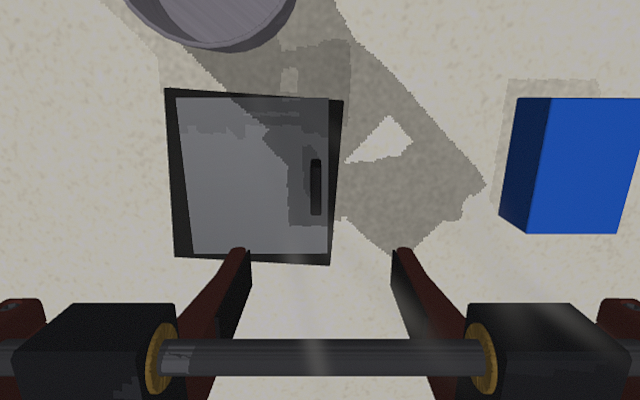

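The lid lies flat on the mat at (510,-409), centred in the black border around (255,175); the jar is top left. Now look into the tub on the way to the scoop.

play_rows(increments="1 0.006 0.04 0.01 8;1 0.006 0.045 0.01 8;1 0.007 0.045 0.01 8;1 0.007 0.045 0 8;1 0.007 0.045 0 8;1 0.007 0.045 0 8;1 0.007 0.045 0 8;1 0.007 0.045 0 8;1 0.006 0.045 0 8;1 0 0 0 8;1 0 0 0 6;1 0 0 0 0")

```text
t: 15.55
ee_pos: [627.0, -1.7, 213.4]
orientation: [0.059, -3.137, -0.0]
ft_force: [-0.7, -0.4, 0.8]
width: 87.6
```

```bash
python3 - <<'E'
from m import *
st()
d=cam("wrist"); pc=cloud(d); p=pc.reshape(-1,3);x,y,z=p.T; save(d,"w8")
q=(abs(x-575)<100)&(abs(y+10)<100)&(z>66)&(z<78); rect(p[q],"rim")
g=cv2.cvtColor(d["img"],cv2.COLOR_RGB2GRAY)
hs=cv2.cvtColor(d["img"],cv2.COLOR_RGB2HSV)
q=((abs(pc[:,:,0]-575)<62)&(abs(pc[:,:,1]+10)<68)&(pc[:,:,2]<64)&(g>125)&(pc[:,:,2]>5)).astype(np.uint8)
n,l,s,c=cv2.connectedComponentsWithStats(q)
for k in range(1,n):
    if s[k][4]>60: print(s[k],c[k].round(),pc[l==k].mean(0).round(1),pc[l==k].max(0).round(1))
E
```

```text
t 15.55 tcp [627.   -1.7 213.4] jaw 92.17 tilt 0.22 F [-0.7 -0.4  0.8] M [ 0.06 -0.01 -0.02] w 87.6 q6 -1.63
rim 4053 c [575.8  -8.4] size [134.4 150.5] ang 5.8
[376  92   6  19  76] [378. 101.] [545.4  49.5  27.5] [553.4  52.3  31.6]
[305  95  13  19 186] [311. 104.] [550.4 -13.4  30.6] [558.4  -8.2  33.6]
[277  97  18  19 259] [286. 106.] [553.2 -37.2  30.5] [561.2 -29.5  33.8]
[248  99  19  19 251] [257. 108.] [556.  -64.2  30.4] [564.1 -55.8  33.9]
```

View pics/w8.png

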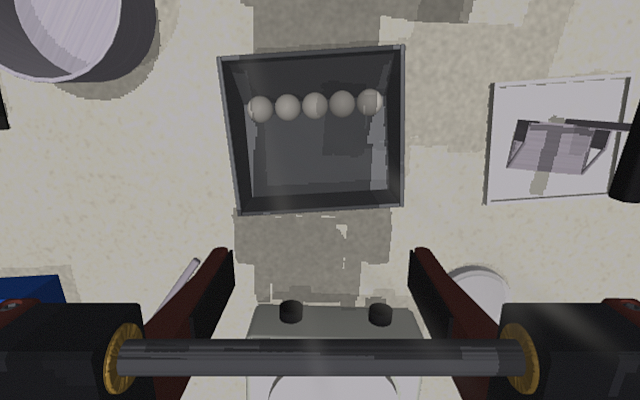

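The tub view shows 5 balls in a row at (259,108), (287,107), (315,105), (342,104) and (369,101). The tub rim fit is 134x150 at (575.8,-8.4), yaw 5.8°. Over to the scoop.

play_rows(increments="1 -0.006 0.042 0 0;1 -0.006 0.042 0 0;1 -0.006 0.042 0 0;1 -0.006 0.042 0 0;1 -0.006 0.04 0 0;1 -0.006 0.032 0 0;1 0 0 0 0;1 0 0 0 0")

```text
t: 16.4
ee_pos: [591.7, 237.5, 214.7]
orientation: [0.055, -3.14, 0.001]
ft_force: [-0.6, 0.3, 0.2]
width: 87.8
```

```bash
python3 - <<'E'
from m import *
st()
d=cam("wrist"); pc=cloud(d); p=pc.reshape(-1,3);x,y,z=p.T; save(d,"w9")
q=(abs(x-573)<80)&(abs(y-238)<60)&(z>90)&(z<130); rect(p[q],"bar"); print(np.percentile(z[q],[5,50,95]))
q=(abs(x-573)<80)&(abs(y-238)<60)&(z>110)&(z<130); rect(p[q],"bartop")
q=(abs(x-580)<90)&(abs(y-238)<90)&(z>7.5)&(z<13); rect(p[q],"trayrim")
q=(abs(x-580)<90)&(abs(y-238)<90)&(z>14)&(z<60); rect(p[q],"scoopwalls")
E
```

```text
t 16.4 tcp [591.7 237.5 214.7] jaw 92.01 tilt 0.1 F [-0.6  0.3  0.2] M [ 0.02 -0.   -0.02] w 87.8 q6 -1.24
bar 2191 c [572.3 235.7] size [16.  79.4] ang 86.8
[116.18264939 118.21735583 119.42677783]
bartop 2180 c [572.3 235.7] size [16.  79.4] ang 86.8
trayrim 2239 c [578.9 236.9] size [125.4 135.2] ang 6.3
scoopwalls 589 c [579.7 235.2] size [82.  40.3] ang 86.8
```

View pics/w9.png

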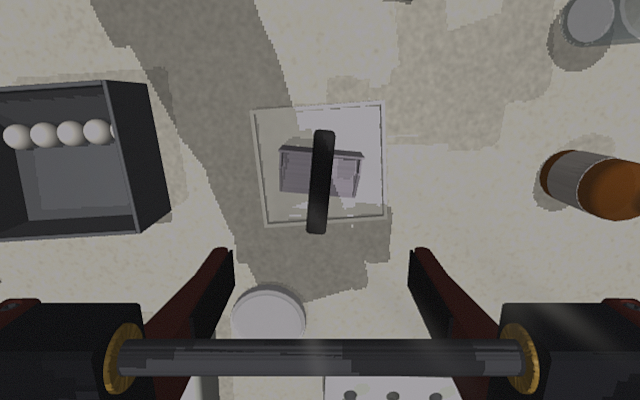

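The scoop is in the smaller white tray at (320,170) in the view. Which way the lip points needs checking: the walls lie at x 560–600, which suggests it faces away from the robot.

```bash
python3 - <<'E'
from m import *
for n in("wrist","scene"):
    d=cam(n); p=cloud(d).reshape(-1,3)
    c=np.array([572.3,235.7]); a=np.radians(-3.2); ux=np.array([np.cos(a),np.sin(a)]); uy=np.array([-ux[1],ux[0]])
    X=(p[:,:2]-c)@ux; Y=(p[:,:2]-c)@uy
    for lo in range(-45,60,6):
        m=(X>=lo)&(X<lo+6)&(abs(Y)<44)&(abs(Y)>12)&(p[:,2]<80)
        if m.sum()>3: print(n,lo,m.sum(),"z max",np.percentile(p[m,2],97).round(1),"med",np.median(p[m,2]).round(1))
E
```

```text
wrist -45 377 z max 6.0 med 4.6
wrist -39 378 z max 6.0 med 4.4
wrist -33 364 z max 5.9 med 4.6
wrist -27 354 z max 6.0 med 4.4
wrist -21 352 z max 6.2 med 4.5
wrist -15 589 z max 43.2 med 23.2
wrist -9 132 z max 27.5 med 6.9
wrist -3 340 z max 26.7 med 6.7
wrist 3 335 z max 26.5 med 6.8
wrist 9 320 z max 24.3 med 6.6
wrist 15 318 z max 20.8 med 6.5
wrist 21 313 z max 16.6 med 6.5
wrist 27 301 z max 12.8 med 6.6
wrist 33 280 z max 8.5 med 6.2
wrist 39 308 z max 5.9 med 4.6
wrist 45 294 z max 6.0 med 4.6
wrist 51 296 z max 6.0 med 4.5
wrist 57 336 z max 11.3 med 4.8
scene -45 19 z max 2.0 med -752.2
scene -39 16 z max 1.7 med -750.9
scene -33 21 z max -444.2 med -750.5
scene -27 20 z max 1.9 med -750.4
scene -21 20 z max -407.3 med -750.8
scene -15 121 z max 40.2 med 18.8
scene -9 94 z max 39.7 med 14.9
scene -3 38 z max 23.6 med -747.2
scene 3 45 z max 20.1 med 3.4
scene 9 46 z max 22.5 med 3.7
scene 15 45 z max 17.4 med -745.2
scene 21 47 z max 15.1 med 2.6
scene 27 47 z max 11.0 med 2.3
scene 33 53 z max 8.6 med 3.0
scene 39 45 z max 5.2 med 1.9
scene 45 47 z max 5.1 med 0.4
scene 51 41 z max 5.0 med -745.8
scene 57 48 z max 6.7 med -746.3
```

Both views agree. The 38 mm back wall is on the robot side (-15) and the side walls fall towards +x, so the lip points away from the robot, contrary to the text. I grasp it now and will turn it about 171°.

play_rows(increments="0.6 -0.0194 -0.0018 -0.02 -5.2;0.6 0 0 -0.03 0;0.6 0 0 -0.03 0;0.6 0 0 -0.03 0;0.6 0 0 -0.014 0;0.6 0 0 0 0;0 0 0 0 0;0 0 0 0 0;0 0 0 0 0;0 0 0 0 0;0 0 0 0 0;0 0 0 0 0;0 0 0 0 0;0 0 0 0 0")

```text
t: 17.95
ee_pos: [573.1, 235.9, 92.2]
orientation: [0.086, 3.14, 0.0]
ft_force: [-2.2, -0.5, 5.3]
width: 15.9
```

```bash
python3 - <<'E'
from m import *
st()
C=np.array([575.8,-8.4]); a=np.radians(5.8); u=np.array([np.cos(a),np.sin(a)]); v=np.array([-u[1],u[0]])
for s in(3,-12,-36): print("lip s",s,"grip xy",(C+u*(s+37)).round(1))
print("u",u,"v",v)
E
```

```text
t 17.95 tcp [573.1 235.9  92.2] jaw 86.87 tilt 0.04 F [-2.2 -0.5  5.3] M [-0.1   0.08  0.03] w 15.9 q6 -1.14
lip s 3 grip xy [615.6  -4.4]
lip s -12 grip xy [600.7  -5.9]
lip s -36 grip xy [576.8  -8.3]
u [0.99488071 0.1010563 ] v [-0.1010563   0.99488071]
```

play_rows(increments="0 0 0 0.015 0;0 0 0 0.03 0;0 0 0 0.03 0;0 0 0 0.025 -8.5;0 0.003 -0.01 0 -8.5;0 0.004 -0.02 0 -8.5;0 0.004 -0.02 0 -8.5;0 0.004 -0.02 0 -8.5;0 0.004 -0.02 0 -8.5;0 0.004 -0.02 0 -8.5;0 0.004 -0.02 0 -8.5;0 0.004 -0.02 0 -8.5;0 0.004 -0.02 0 -8.5;0 0.004 -0.02 0 -8.5;0 0.004 -0.02 0 -8.5;0 0.003 -0.02 0 -8.5;0 0 -0.01 0 -8.5;0 0 0 0 -8.5;0 0 0 0 -8.5;0 0 0 0 -8.5")

```text
t: 19.95
ee_pos: [618.6, -4.3, 192.1]
orientation: [-3.02, -0.866, 0.0]
ft_force: [0.6, 0.2, -2.2]
width: 16.1
```

play_rows(increments="0 0 0 0 -8.5;0 0 0 0 -8.5;0 0 0 0 -8.5;0 0 0 0 0;0 0 0 0 0")

```text
t: 20.45
ee_pos: [618.7, -4.1, 192.0]
orientation: [-3.135, -0.194, 0.0]
ft_force: [0.0, 0.1, -1.9]
width: 15.6
```

```bash
python3 - <<'E'
from m import *
st()
E
```

```text
t 20.45 tcp [618.7  -4.1 192. ] jaw -82.9 tilt 0.01 F [ 0.   0.1 -1.9] M [-0.01  0.15 -0.02] w 15.6 q6 1.42
```

play_rows(increments="0 -0.003 0 -0.03 -1.3;0 0 0 -0.03 0;0 0 0 -0.015 0;0 0 0 -0.008 0;0 0 0 0 0")

```text
t: 20.95
ee_pos: [615.6, -4.2, 108.0]
orientation: [-3.138, -0.154, 0.002]
ft_force: [0.3, -0.2, -1.9]
width: 16.2
```

```bash
python3 - <<'E'
from m import *
st()
d=cam("wrist"); save(d,"w10")
E
```

```text
t 20.95 tcp [615.6  -4.2 108. ] jaw -84.37 tilt 0.08 F [ 0.3 -0.2 -1.9] M [-0.05  0.12  0.01] w 16.2 q6 1.45
```

View pics/w10.png

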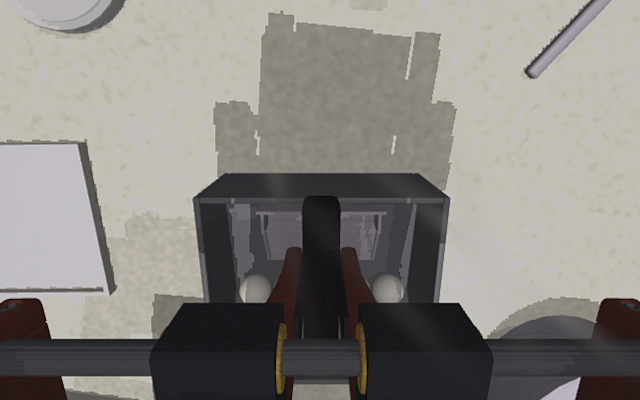

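The scoop is inside the tub behind the balls; the two outer balls show at (255,290) and (388,290), just outside its sides. Push forward.

play_rows(increments="0 -0.005 -0.0005 -0.0015 0;0 -0.005 -0.0005 -0.0015 0;0 -0.005 -0.0005 -0.001 0;0 -0.004 -0.0004 -0.001 0;0 -0.004 -0.0004 -0.0005 0;0 -0.004 -0.0004 -0.0005 0;0 -0.004 -0.0004 -0.0005 0;0 -0.004 -0.0004 0 0;0 -0.004 -0.0004 0 0;0 0 0 0 0")

```text
t: 22.0
ee_pos: [575.9, -8.1, 102.0]
orientation: [-3.138, -0.152, 0.002]
ft_force: [2.7, 0.9, -2.4]
width: 15.6
```

```bash
python3 - <<'E'
from m import *
st()
E
```

```text
t 22.0 tcp [575.9  -8.1 102. ] jaw -84.44 tilt 0.07 F [ 2.7  0.9 -2.4] M [ 0.08 -0.34  0.01] w 15.6 q6 1.44
```

play_rows(increments="0 0 0 0.002 0;0 0 0 0.004 0;0 0 0 0.005 0;0 0 0 0.005 0;0 0 0 0.004 0;0 0 0 0 0;0 0 0 0 0")

```text
t: 22.7
ee_pos: [576.7, -8.1, 122.3]
orientation: [-3.138, -0.152, 0.0]
ft_force: [0.6, 0.4, -1.9]
width: 15.7
```

```bash
python3 - <<'E'
from m import *
st()
W=[]
for n in("scene","side"):
    d=cam(n); c=proj(d,[[560,-10,50]])[0].astype(int); print(c)
    v=d["img"][c[1]-45:c[1]+45,c[0]-60:c[0]+60]; W.append(cv2.resize(v[:,:,::-1],None,fx=6,fy=6,interpolation=cv2.INTER_CUBIC)[:,:720])
d=cam("wrist"); save(d,"w11")
cv2.imwrite("pics/c11.png",cv2.resize(np.hstack(W),(800,300)))
E
```

```text
t 22.7 tcp [576.7  -8.1 122.3] jaw -84.44 tilt 0.01 F [ 0.6  0.4 -1.9] M [0.01 0.15 0.  ] w 15.7 q6 1.44
[288 209]
[327 209]
```

View pics/c11.png

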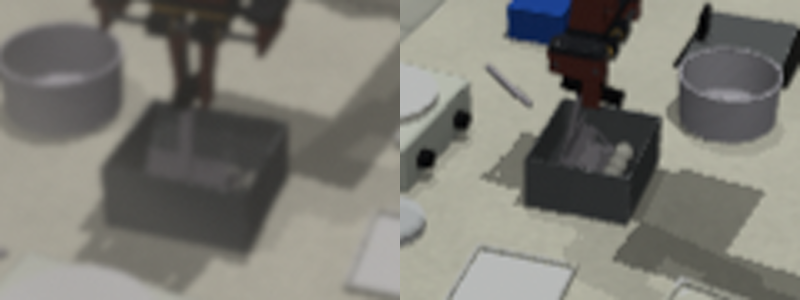

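Side crop: balls still sit at the -x side, around (620,155), and the vertical force equals the empty scoop's, so nothing was caught. I'll check the scoop's pitch from the bar's top and the ball positions.

```bash
cat >> m.py <<'E'
def pitch(d):
    o=ctrl.get_obs(); M=R.from_rotvec(o["orientation"]).as_matrix(); t=o["ee_pos"]
    # scoop +x = tool -/+ x : horizontal axis perpendicular to jaw
    p=cloud(d).reshape(-1,3)-t; ax=M[:,0]*(-1); X=p@ax; Y=p@M[:,1]; Z=p[:,2]
    m=(abs(Y)<6)&(abs(X)<45)&(Z>10)&(Z<45)
    m&=(X*np.sign(np.median(X[m]))>14)
    k=np.polyfit(X[m],Z[m],1); print("bar pts",m.sum(),"X",X[m].min().round(),X[m].max().round(),"slope deg",round(float(np.degrees(np.arctan(k[0]))),2),"z at0",k[1].round(1))
E
python3 - <<'E'
from m import *
d=cam("wrist"); pitch(d)
pc=cloud(d)
C=np.array([575.8,-8.4]); a=np.radians(5.8); u=np.array([np.cos(a),np.sin(a)]); v=np.array([-u[1],u[0]])
for n in("side","scene","wrist"):
    if n!="wrist": d=cam(n); pc=cloud(d)
    g=d["img"].astype(int); S=(pc[:,:,:2]-C)@np.c_[u,v]; Z=pc[:,:,2]
    br=(g.min(2)>(115 if n!="scene" else 95))&(abs(S[:,:,0])<62)&(abs(S[:,:,1])<70)&(Z>5)&(Z<70)
    nn,l,s,c=cv2.connectedComponentsWithStats(br.astype(np.uint8))
    for k in range(1,nn):
        if s[k][4]>8: print(n,s[k],"s,v",S[l==k].mean(0).round(0),"z",Z[l==k].mean().round(),Z[l==k].max().round())
E
```

```text
bar pts 2173 X -43.0 -14.0 slope deg 3.71 z at0 31.6
```

```bash
cat >> m.py <<'E'
C=np.array([575.8,-8.4]); _a=np.radians(5.8); u=np.array([np.cos(_a),np.sin(_a)]); v=np.array([-u[1],u[0]])
def grid(pc,q=95,zm=110):
    S=(pc[:,:,:2]-C)@np.c_[u,v]; Z=pc[:,:,2]; 
    print("v\\s  "+" ".join("%4d"%s for s in range(-60,60,8)))
    for vv in range(56,-72,-9):
        r=[]
        for s in range(-64,56,8):
            m=(S[:,:,0]>=s)&(S[:,:,0]<s+8)&(S[:,:,1]>=vv)&(S[:,:,1]<vv+9)&(Z<zm)&(Z>-20)
            r.append("%4.0f"%np.percentile(Z[m],q) if m.sum()>0 else "   .")
        print("%4d "%(vv+4)+" ".join(r))
E
python3 - <<'E'
from m import *
for n in("side","scene","wrist"):
    d=cam(n); print(n); grid(cloud(d),50)
E
```

```text
side
v\s   -60  -52  -44  -36  -28  -20  -12   -4    4   12   20   28   36   44   52
  60    .    .    .    .    .   65   55    .    .    .    .    .    .    .    .
  51    .    .    .    .    .    .    .    .    .    .    .    .    .    .    .
  42    .    .    .    .    .    .    .   53   53   55   71   52    .    .    .
  33    .    .    .    .    .    .    .    .    .    .   52   52    .    .    .
  24    .    .    .    .    .    .    .    .    .    .    .   65    .    .    .
  15    .    .    .   31   34   30   32   36   35   37   88   47    .    .    .
   6    .    .    .   30   31   31   32   30   35   33   57   64    .    .    .
  -3    .    .   23    .   27   27   32   32   32   36   78   40    .    .    .
 -12    .    .   18   22   29   23   28   33   31    .   37   39    .    .   15
 -21    .    .   20   21   27    .   28   32   33   35   55   54    .   14   17
 -30    .    .   17   17   27   27   30    .    .   33   36   49    .    .   18
 -39    .    .   19   24   25   25   32   39   45   48   44   37    .    .   19
 -48    .    .    .   23   30   27   23    .   31   32 
[... 2056 characters left out ...]
    .    .    .    .    .    .    .    .   67   39   17   18
  -3    .    .    .    .    .    .    .    .    .    .    .   80   44   17   18
 -12   69    .    .   13   25   26   32   34   35   36    .   63   17   17   18
 -21    .    .    .    .   30   30   32   34   35   36    .   63   16   17   18
 -30    .   31   23   19   31   31   32   34   35   36    .   62   16   17   18
 -39   42   33   23   15   24   25   33   34   35   40   57   61   16   17   18
 -48   43   33   23   18   30   29   20   10   11   13   14   15   16   17   18
 -57   43   33   23   19   31   30   10   10   11   12   13   15   16   17   18
 -66   43   33   23   16    8    8    9   10   11   12   13   15   16   17   18
```

The wrist depth map is clear. All 5 balls are still in their row (tops at z≈31, s≈-24). The scoop swung about 8° in the pads when it met the balls, so a grip across the bar is too weak in pitch. I'll set it down in the tray and regrip the bar by its two ends (80 mm), which holds pitch rigidly.

play_rows(increments="0 0 0 0.03 0;0 0 0 0.04 0;0 0.001 0.04 0 0;0 0.001 0.045 0 0;0 0.001 0.045 0 0;0 0.001 0.045 0 0;0 0.002 0.045 0 0;0 0.002 0.025 0 0;0 0 0 -0.03 0;0 0 0 -0.04 0;0 0 0 -0.015 0;0 0 0 -0.005 0;0 0 0 -0.004 0;0 0 0 -0.003 0;0 0 0 0 0")

```text
t: 24.65
ee_pos: [586.2, 237.2, 96.8]
orientation: [-3.137, -0.152, -0.004]
ft_force: [-0.0, 0.9, 0.0]
width: 15.9
```

```bash
python3 - <<'E'
from m import *
st()
E
```

```text
t 24.65 tcp [586.2 237.2  96.8] jaw -84.47 tilt 0.17 F [-0.   0.9  0. ] M [0.04 0.12 0.03] w 15.9 q6 1.84
```

play_rows(increments="0 0 0 -0.003 0;0 0 0 -0.002 0;0.7 0 0 0 0;0.7 0 0 0 0;0.7 0 0 0 0;1 0 0 0.03 0;1 0 0 0.04 0;1 0 0 0.04 8.5;1 0 0 0.01 8.5;1 0 0 0 8.5;1 0 0 0 8.5;1 0 0 0 8.5;1 0 0 0 8.5;1 0 0 0 8.5;1 0 0 0 8.5;1 0 0 0 8.5;1 0 0 0 8.5;1 0 0 0 5;1 0 0 0 0")

```text
t: 26.55
ee_pos: [584.5, 236.9, 209.9]
orientation: [-2.11, -2.327, 0.001]
ft_force: [0.5, 0.4, 0.2]
width: 87.6
```

```bash
cat > bar.py <<'E'
from m import *
st()
d=cam("wrist"); p=cloud(d).reshape(-1,3);x,y,z=p.T; 
q=(abs(x-580)<100)&(abs(y-238)<80)&(z>112)&(z<126); rect(p[q],"bartop"); plane(p[q])
q=(abs(x-580)<90)&(abs(y-238)<90)&(z>7.5)&(z<13); rect(p[q],"trayrim")
q=(abs(x-580)<90)&(abs(y-238)<90)&(z>14)&(z<60); rect(p[q],"scoopwalls")
E
python3 bar.py
```

```text
t 26.55 tcp [584.5 236.9 209.9] jaw 5.61 tilt 0.04 F [0.5 0.4 0.2] M [-0.07  0.02  0.05] w 87.6 q6 0.27
bartop 2198 c [606.7 239.7] size [79.7 15.5] ang 5.6
plane c [606.5 239.9 118.2] n [-0.008  0.065  0.998] tilt deg 3.8
trayrim 2289 c [578.1 236.5] size [125.4 135.6] ang 6.3
scoopwalls 518 c [605.7 239.5] size [39.1 86.6] ang 13.9
```

play_rows(increments="1 0.0222 0.0028 -0.03 0;1 0 0 -0.03 0;1 0 0 -0.03 0;1 0 0 -0.018 0;1 0 0 -0.01 0;1 0 0 0 0;0.8 0 0 0 0;0 0 0 0 0;0 0 0 0 0;0 0 0 0 0")

```text
t: 27.6
ee_pos: [607.6, 240.0, 93.3]
orientation: [2.111, 2.326, 0.002]
ft_force: [-0.2, -0.5, 3.2]
width: 80.0
```

play_rows(increments="0 0 0 0.01 0;0 0 0 0.03 0;0 0 0 0.03 0;0 0 0 0.03 0;0 0 0 0 0;0 0 0 0 0")

```text
t: 28.2
ee_pos: [607.1, 239.7, 192.8]
orientation: [2.111, 2.326, 0.002]
ft_force: [-0.7, 0.1, -2.3]
width: 79.9
```

```bash
python3 - <<'E'
from m import *
o=st()
d=cam("wrist"); p=cloud(d).reshape(-1,3);t=o["ee_pos"]
S=(p[:,:2]-t[:2])@np.c_[u,v]; z=p[:,2]-t[2]
for lo in range(-60,40,6):
    r=[]
    for vv in (-30,-15,12,27):
        m=(S[:,0]>=lo)&(S[:,0]<lo+6)&(S[:,1]>vv)&(S[:,1]<vv+8)&(z>-100)&(z<10); r.append("%6.1f"%np.median(z[m]) if m.sum()>3 else "  .")
    print(lo,*r)
E
```

```text
t 28.2 tcp [607.1 239.7 192.8] jaw 5.56 tilt 0.07 F [-0.7  0.1 -2.3] M [-0.08  0.03  0.01] w 79.9 q6 0.26
-60   .   .   .   .
-54   .   .   .   .
-48   .   .   .   .
-42  -86.6  -86.6  -86.5  -86.6
-36  -86.3  -86.5  -86.5  -86.5
-30  -86.4  -86.5  -86.4  -86.6
-24  -86.5  -86.4  -86.5  -86.6
-18  -86.6  -86.8  -86.6  -86.7
-12  -86.6  -86.5  -86.5  -86.7
-6  -86.6  -86.7  -86.8  -86.5
0  -86.7  -86.7  -86.8  -86.7
6  -86.3  -85.8  -85.3  -81.5
12   .   .  -51.0   .
18   .   .   .   .
24   .   .   .   .
30   .   .   .   .
36   .   .   .   .
```

Rigid and level now: the blade top is flat at 86.6 mm below the TCP, and the wrist camera sees the blade. Back to the tub.

play_rows(increments="0 0.0015 -0.03 0 0;0 0.0015 -0.043 0 0;0 0.0015 -0.043 0 0;0 0.0015 -0.043 0 0;0 0.0015 -0.043 0 0;0 0.001 -0.042 0 0;0 0 0 -0.03 0;0 0 0 -0.03 0;0 0 0 -0.018 0;0 0 0 -0.006 0;0 0 0 0 0")

```text
t: 29.35
ee_pos: [613.9, -4.6, 106.6]
orientation: [-2.109, -2.324, 0.005]
ft_force: [-0.4, 1.0, -2.1]
width: 79.9
```

play_rows(increments="0 -0.005 -0.0005 -0.001 0;0 -0.005 -0.0005 -0.001 0;0 -0.005 -0.0005 -0.001 0;0 -0.003 -0.0003 -0.001 0;0 -0.003 -0.0003 -0.0005 0;0 -0.003 -0.0003 -0.0005 0;0 -0.003 -0.0003 -0.0005 0;0 -0.003 -0.0003 0 0;0 0 0 0 0")

```text
t: 30.25
ee_pos: [594.8, -7.1, 106.9]
orientation: [2.1, 2.315, 0.023]
ft_force: [16.5, 1.4, 1.0]
width: 80.3
```

```bash
python3 - <<'E'
from m import *
o=st(); print("grip s,v",(((o["ee_pos"][:2]-C)@np.c_[u,v])).round(1),"blade under",o["ee_pos"][2]-88.6)
grid(cloud(cam("wrist")),60)
E
```

```text
t 30.25 tcp [594.8  -7.1 106.9] jaw 5.55 tilt 1.24 F [16.5  1.4  1. ] M [ 0.39 -4.35  0.06] w 80.3 q6 -0.13
grip s,v [19.1 -0.6] blade under 18.252569032008722
v\s   -60  -52  -44  -36  -28  -20  -12   -4    4   12   20   28   36   44   52
  60   54   35   25   17   29   28   10   10   11   13   14   15   16   17   18
  51   54   35   25   25   31   31   24   10   11   13   14   15   16   17   18
  42   54   34   25   17   28   27    9   10   12   13   14   15   16   17   18
  33   54   34   25   17   28   27   18   18   18   19   22   25   45   17   18
  24   54   34   24   26   31   31   23   18   18   18   19   19   50   17   18
  15   54   34   25   17   29   27   17   18   18   18   19   19   53   17   18
   6   53   34   25   18   30   29   18   18   18   19   19   19   83   17   18
  -3   54   34   25   26   31   31   22   18   18   19   19   19   55   17   18
 -12   52   34   25   17   26   26   18   18   18   19   19   20   44   17   18
 -21   53   35   24   18   30   28   18   18   18   19   19   20   50   18   18
 -30   55   37   21   27   31   31   19   18   19   19   20   20   20   18   18
 -39   52    .   19   17   29   28   18   18   19   19   20   20   20    .   18
 -48    .    .    .   11    .    8    9    .    .    .    .    .    .    .    .
 -57    .    .    .    .    .    .    .    .    .    .    .    .    .    .    .
 -66    .    .   61   62   68   48   64    .   62   71   48   63   59    .   70
```

The lip pressed the balls at their equator (16 N) and jammed against the ramp. I'll back off, come in lower, and use a brisk push so the balls climb the ramp while the lip slides under.

play_rows(increments="0 0.012 0.0012 0.005 0;0 0.012 0.0012 0 0;0 0.006 0.0006 0 0;0 0 0 0 0;0 0 0 0 0")

```text
t: 30.8
ee_pos: [614.7, -4.6, 107.8]
orientation: [-2.11, -2.326, 0.003]
ft_force: [-3.0, -2.8, 8.3]
width: 80.0
```

```bash
cat > pos.py <<'E'
from m import *
o=st(); g=((o["ee_pos"][:2]-C)@np.c_[u,v]); print("grip s,v",g.round(1),"lip s",(g[0]-37).round(1),"blade under",(o["ee_pos"][2]-88.6).round(1))
E
python3 pos.py
```

```text
t 30.8 tcp [614.7  -4.6 107.8] jaw 5.58 tilt 0.15 F [-3.  -2.8  8.3] M [-0.33  0.84  0.06] w 80.0 q6 -0.12
grip s,v [39.1 -0.1] lip s 2.1 blade under 19.2
```

The blade's rear already rests on the sloping floor, so a level blade meets the balls at the equator. Instead I'll loosen the fingers to about 82 mm. The scoop then settles onto the 8° floor, still caged between the fingers, and I can push it lip-down under the balls before closing again to level it.

play_rows(increments="0.935 0 0 0.004 0;0.935 0 0 0 0;0.935 0 0 0 0;0.935 0 0 0 0")

```text
t: 31.2
ee_pos: [615.3, -4.2, 111.4]
orientation: [-2.111, -2.326, 0.001]
ft_force: [-0.1, -0.4, 0.5]
width: 82.4
```

```bash
python3 pos.py; python3 - <<'E'
from m import *
grid(cloud(cam("wrist")),60)
E
```

```text
t 31.2 tcp [615.3  -4.2 111.4] jaw 5.56 tilt 0.03 F [-0.1 -0.4  0.5] M [-0.05  0.16  0.03] w 82.4 q6 -0.12
grip s,v [39.8  0.2] lip s 2.8 blade under 22.8
v\s   -60  -52  -44  -36  -28  -20  -12   -4    4   12   20   28   36   44   52
  60   56   35   25   17   29   28   10   10   11   12   14   15   16   17   18
  51   54   34   25   26   31   31   24   10   11   12   14   15   16   17   18
  42   55   34   25   17   29   27    9   10   11   13   14   15   17   18   19
  33   55   34   25   17   29   27   10   10   19   20   20   20   21   21   51
  24   55   35   24   25   31   31   23   10   18   19   20   20   20   20   53
  15   55   34   25   17   28   26    9   10   18   19   19   20   20   20   32
   6   55   34   25   18   29   28   10   10   19   19   20   20   20   20   85
  -3   53   34   25   26   32   31   22   10   19   19   20   20   20   20   42
 -12   54   34   25   17   26   25    9   10   19   19   19   20   20   20   21
 -21   54   34   25   18   29   29   18   10   19   19   20   20   20   20   21
 -30   52   34   25   18   32   30   20   10   19   19   20   20   20   20   20
 -39   54   34   27    .   19   25    9   10   19   19   20   20   20   20   20
 -48   54   36    .    .    .    8    9   10   10    .    .    .    .    .    .
 -57   54    .    .    .    .    .    .    .    .    .    .    .    .    .    .
 -66    .    .    .    .    .   61   51   57   58    .   62   71   67   72    .
```

play_rows(increments="0.97 0 0 0 0;0.97 0 0 0 0;0.97 0 0 0 0")

```text
t: 31.55
ee_pos: [615.5, -4.2, 111.6]
orientation: [-2.111, -2.327, 0.0]
ft_force: [0.8, -0.5, 1.2]
width: 85.1
```

```bash
python3 pos.py; cat > blade.py <<'E'
from m import *
o=st(); p=cloud(cam("wrist")).reshape(-1,3); S=(p[:,:2]-C)@np.c_[u,v]; g=((o["ee_pos"][:2]-C)@np.c_[u,v]); S-=g; z=p[:,2]
r=[]
for lo in range(-64,16,4):
    m=(S[:,0]>=lo)&(S[:,0]<lo+4)&(S[:,1]>8)&(S[:,1]<33)&(z<60); r.append((lo+2,float(np.median(z[m]).round(1)) if m.sum()>3 else None))
print("s rel grip, z:",r)
E
python3 blade.py
```

```text
t 31.55 tcp [615.5  -4.2 111.6] jaw 5.56 tilt 0.0 F [ 0.8 -0.5  1.2] M [-0.06  0.07 -0.  ] w 85.1 q6 -0.12
grip s,v [40.   0.1] lip s 3.0 blade under 23.0
t 31.55 tcp [615.5  -4.2 111.6] jaw 5.56 tilt 0.0 F [ 0.8 -0.5  1.2] M [-0.06  0.07 -0.  ] w 85.1 q6 -0.12
s rel grip, z: [(-62, 30.3), (-58, 27.8), (-54, 20.1), (-50, 9.4), (-46, 9.8), (-42, 10.4), (-38, 10.9), (-34, 18.4), (-30, 18.7), (-26, 18.7), (-22, 19.0), (-18, 19.1), (-14, 19.2), (-10, 19.4), (-6, 19.6), (-2, 19.7), (2, 19.7), (6, 19.9), (10, 20.4), (14, 55.6)]
```

play_rows(increments="0.927 -0.004 -0.0004 -0.001 0;0.927 -0.004 -0.0004 -0.001 0;0.927 -0.004 -0.0004 -0.001 0;0.927 -0.003 -0.0003 -0.001 0;0.927 0 0 0 0")

```text
t: 32.1
ee_pos: [600.6, -5.8, 108.0]
orientation: [2.111, 2.326, 0.001]
ft_force: [0.4, 0.1, 1.0]
width: 81.7
```

```bash
python3 blade.py
```

```text
t 32.1 tcp [600.6  -5.8 108. ] jaw 5.56 tilt 0.05 F [0.4 0.1 1. ] M [ 0.03 -0.11  0.07] w 81.7 q6 -0.13
s rel grip, z: [(-62, 16.2), (-58, 26.7), (-54, 29.5), (-50, 30.4), (-46, 29.6), (-42, 27.4), (-38, 9.6), (-34, 9.3), (-30, 9.9), (-26, 10.5), (-22, 11.2), (-18, 13.7), (-14, 14.4), (-10, 15.0), (-6, 15.5), (-2, 16.1), (2, 16.8), (6, 17.4), (10, 18.0), (14, 18.7)]
```

The blade now lies flat on the sloped floor (slope about 8.4°) with the lip down. Push on under the balls.

play_rows(increments="0.927 -0.004 -0.0004 -0.0006 0;0.927 -0.004 -0.0004 -0.0006 0;0.927 -0.004 -0.0004 -0.0006 0;0.927 -0.004 -0.0004 -0.0006 0;0.927 -0.004 -0.0004 -0.0006 0;0.927 -0.004 -0.0004 -0.0006 0;0.927 -0.004 -0.0004 -0.0006 0;0.927 -0.003 -0.0003 -0.0004 0;0.927 0 0 0 0")

```text
t: 33.05
ee_pos: [568.4, -8.9, 102.6]
orientation: [-2.11, -2.326, 0.002]
ft_force: [0.9, 0.8, 0.7]
width: 81.4
```

```bash
python3 blade.py;python3 - <<'E'
from m import *
grid(cloud(cam("wrist")),60)
E
```

```text
t 33.05 tcp [568.4  -8.9 102.6] jaw 5.56 tilt 0.1 F [0.9 0.8 0.7] M [-0.07 -0.14  0.03] w 81.4 q6 -0.13
s rel grip, z: [(-62, None), (-58, 52.9), (-54, 44.7), (-50, 39.6), (-46, 34.9), (-42, 29.9), (-38, 25.5), (-34, 20.6), (-30, 16.5), (-26, 25.7), (-22, 29.6), (-18, 30.4), (-14, 29.9), (-10, 27.7), (-6, 12.4), (-2, 12.2), (2, 13.3), (6, 14.4), (10, 15.3), (14, 16.5)]
v\s   -60  -52  -44  -36  -28  -20  -12   -4    4   12   20   28   36   44   52
  60   52   34   25   17   29   28   10   10   11   12   14   15   16   17   18
  51   53   34   25   25   31   31   24   10   11   12   14   15   16   17   18
  42   52   34   25   17   28   27   10   11   12   15   17   15   16   17   18
  33   52   35   25   17   28   28   13   14   17   19   55   40   16   17   18
  24   52   34   25   25   32   31   23   14   16   18   21   37   16   17   18
  15   53   37   25   17   28   27   12   14   16   18   21   36   17   17   18
   6   50   37   26   26   30   29   13   14   16   97   70   49   52   17   18
  -3   48   34   25   25   31   31   22   14   16   18   22   56   16   17   18
 -12   44   34   25   17   26   26   12   14   16   18   20   22   16   17   18
 -21   43   34   25   18   30   29   13   14   16   18   20    .   16   17   18
 -30   45   32   24   25   32   31   13   14   16   18   19   34   16   17   18
 -39    .    .   20   17    .   25   12   14   16   18   19   28   16   17   18
 -48   66    .    .    .    .    8    .   11   13   12    .    .   16   17   18
 -57   57   38    .    .    .    .    .    .    .    .    .    .    .    .    .
 -66   49   35   29   47   59   61   54   52   51    .   59    .    .   66    .
```

With the loose cage the scoop just tips over its lip, while the balls stay in place. Lying at 8° under a firm cross-grip it needs only about 1 N. So: release it flat in the tub, cross-grip it as it lies, push under the balls, release, and re-grip the ends, which levels it.

play_rows(increments="0.927 0.005 0.0005 0.0007 0;0.927 0.005 0.0005 0.0007 0;0.927 0.004 0.0004 0.0006 0;0.96 0.002 0.0002 0.0005 0;1 0 0 0 0;1 0 0 0 0")

```text
t: 33.75
ee_pos: [585.5, -7.2, 105.5]
orientation: [-2.111, -2.327, 0.0]
ft_force: [-0.6, -0.6, 0.1]
width: 88.0
```

```bash
python3 blade.py
```

```text
t 33.75 tcp [585.5  -7.2 105.5] jaw 5.56 tilt 0.01 F [-0.6 -0.6  0.1] M [-0.03  0.12 -0.03] w 88.0 q6 -0.13
s rel grip, z: [(-62, 33.4), (-58, 28.8), (-54, 24.1), (-50, 19.2), (-46, 15.9), (-42, 27.8), (-38, 30.0), (-34, 30.4), (-30, 29.6), (-26, 26.4), (-22, 11.6), (-18, 11.8), (-14, 12.3), (-10, 12.9), (-6, 13.4), (-2, 14.0), (2, 14.5), (6, 15.0), (10, 15.6), (14, 16.0)]
```

play_rows(increments="1 0 0 0.03 0;1 0 0 0.04 0;1 0 0 0.02 8.5;1 0 0 0 8.5;1 0 0 0 8.5;1 0 0 0 8.5;1 0 0 0 8.5;1 0 0 0 8.5;1 0 0 0 8.5;1 0 0 0 8.5;1 0 0 0 8.5;1 0 0 0 8.5;1 0 0 0 5;1 0 0 0 0;1 0 0 0 0")

```text
t: 35.3
ee_pos: [585.5, -7.3, 195.6]
orientation: [-0.148, 3.138, 0.0]
ft_force: [-0.3, -0.1, -0.3]
width: 87.6
```

```bash
cat > tubbar.py <<'E'
from m import *
o=st(); d=cam("wrist"); save(d,"tb%d"%int(o["t"]*10)); pc=cloud(d); p=pc.reshape(-1,3); S=(p[:,:2]-C)@np.c_[u,v]; z=p[:,2]
q=(abs(S[:,0])<90)&(abs(S[:,1])<50)&(z>95)&(z<145)&(z<o["ee_pos"][2]+5)&(p[:,2]>0)
rect(p[q],"bar"); rect(S[q],"bar s,v"); 
t=q&(abs(S[:,1]-np.median(S[q,1]))<5); k=np.polyfit(S[t,0],z[t],1); print("slope",np.degrees(np.arctan(k[0])).round(1),"z mid",np.median(z[t]).round(1))
grid(pc,60)
E
python3 tubbar.py
```

```text
t 35.3 tcp [585.5  -7.3 195.6] jaw 95.42 tilt 0.01 F [-0.3 -0.1 -0.3] M [ 0.02 -0.02 -0.  ] w 87.6 q6 -1.7
bar 2584 c [580.6 -10. ] size [78.4 16. ] ang 5.0
bar s,v 2584 c [ 4.6 -2.1] size [16.  78.4] ang 89.2
slope 8.2 z mid 125.9
v\s   -60  -52  -44  -36  -28  -20  -12   -4    4   12   20   28   36   44   52
  60   44   35   25   18   29   29   10   10   11   12   14   15   16   17   18
  51   44   35   25   24   31   31   26   10   11   12   13   15   16   17   18
  42   44   35   25   17   26   27    9   10   12   12   14   15   16   17   18
  33   44   35   25   18   29   29   13   13   14   15   17   35    .   17   18
  24   44   35   25   25   31   31   26   12   13   14   16   31    .   17   18
  15   44   35   25   17   26   27   11   12   13   15   16   31    .   17   18
   6   44   34   26   19   29   29   11   12   13   15   16   42    .   17   18
  -3   44   35   26   24   31   32    .    .    .    .    .    .    .    .    .
 -12   44   35   26   16   25   24   11   12   14   15   16   47    .   17   18
 -21   44   35   26   19   30   30   12   12   13   14   16   31    .   17   18
 -30   44   34   26   24   31   31   24   12   13   15   16   32    .   17   18
 -39   44   35   25   16   25   24   12   13   14   15   17   36    .   17   18
 -48   44   35   26   20   30   30   11   10   12   13   14   15   16   17   18
 -57   44   35   25   23   31   31   26   10   12   13   14   15   16   17   18
 -66   43   34   25   15   24   24    9   10   11   13   14   15   16   17   18
```

play_rows(increments="0.6 -0.005 -0.0027 -0.02 0;0.6 0 0 -0.03 0;0.6 0 0 -0.03 0;0.6 0 0 -0.018 0;0.4 0 0 0 0;0 0 0 0 0;0 0 0 0 0;0 0 0 0 0;0 0 0 0 0;0 0 0 0 0;0 0 0 0 0;0 0 0 0 0")

```text
t: 36.55
ee_pos: [581.1, -9.8, 98.4]
orientation: [-0.152, 3.137, 0.0]
ft_force: [-1.4, 1.9, 5.9]
width: 15.8
```

play_rows(increments="0 -0.002 -0.0002 -0.0003 0;0 -0.002 -0.0002 -0.0003 0;0 -0.002 -0.0002 -0.0003 0;0 -0.002 -0.0002 -0.0003 0;0 -0.002 -0.0002 -0.0002 0;0 -0.002 -0.0002 0 0;0 -0.002 -0.0002 0 0;0 0 0 0 0")

```text
t: 37.35
ee_pos: [570.9, -11.1, 99.1]
orientation: [-0.152, 3.128, -0.0]
ft_force: [3.7, 2.7, 13.1]
width: 15.8
```

```bash
python3 tubbar.py
```

```text
t 37.35 tcp [570.9 -11.1  99.1] jaw 95.55 tilt 0.55 F [ 3.7  2.7 13.1] M [ 0.54 -0.93  0.  ] w 15.8 q6 -1.71
bar 120 c [555.3 -16.2] size [32.7 26.1] ang 43.8
bar s,v 120 c [-21.2  -5.7] size [32.7 26.1] ang 38.0
slope 3.8 z mid 102.1
v\s   -60  -52  -44  -36  -28  -20  -12   -4    4   12   20   28   36   44   52
  60   41   35   26   18   29   30   10   10   11   12   14   15   16   17   18
  51   42   35   26   24   31   31   27   10   11   12   14   15   16   17   18
  42   41   35   26   18   25   26   10   10   12   13   14   15   16   17   18
  33   42   35   25   19   29   30   16   14   16   18   38   31    .   18   18
  24   42   35   25   25   31   31   27   13   15   17   19   30    .    .    .
  15   42   35   26   17   26   30   12   13   15   17   18    .    .    .    .
   6   42   35   26   20   30   33  105    .    .    .    .    .    .    .    .
  -3   42   35   26   24   31   32    .    .    .    .    .    .    .    .    .
 -12   42   34   25   16   25  100   11    .    .    .    .    .    .    .    .
 -21   42   35   25   22   30   31   12   13   15   17   18    .    .    .    .
 -30   42   35   25   25   31   31   27   13   15   17   19   32    .    .    .
 -39   41   35   25   16   24   25   13   14   16   18   39   31    .   17   18
 -48   41   34   25   22   30   30   11   10   11   12   14   15   16   17   18
 -57   41   34   25   24   31   31   27   10   11   13   14   15   16   17   18
 -66   42   34   25   16   22   25    9   10   11   13   14   15   16   17   18
```

The scoop is again rotating, but Fz = 13 N shows I was pressing it hard into the floor, so friction ate the push. Back off, raise it until it is only just weight-bearing, and push again.

play_rows(increments="0 0.003 0.0003 0.002 0;0 0.004 0.0004 0.003 0;0 0 0 0.001 0;0 0 0 0 0")

```text
t: 37.8
ee_pos: [573.5, -10.7, 101.9]
orientation: [0.152, -3.138, 0.0]
ft_force: [1.4, 0.1, -2.5]
width: 15.5
```

```bash
cat > bl2.py <<'E'
from m import *
o=st(); p=cloud(cam("wrist")).reshape(-1,3); S=(p[:,:2]-C)@np.c_[u,v]; z=p[:,2]
r=[]
for lo in range(-44,56,4):
    m=(S[:,0]>=lo)&(S[:,0]<lo+4)&(((S[:,1]>10)&(S[:,1]<16))|((S[:,1]>-20)&(S[:,1]<-14)))&(z<60); r.append((lo+2,float(np.median(z[m]).round(1)) if m.sum()>3 else None))
print("s, z:",r)
E
python3 bl2.py
```

```text
t 37.8 tcp [573.5 -10.7 101.9] jaw 95.56 tilt 0.02 F [ 1.4  0.1 -2.5] M [ 0.12 -0.47 -0.06] w 15.5 q6 -1.71
s, z: [(-42, 21.7), (-38, 17.0), (-34, 13.0), (-30, 22.8), (-26, 25.5), (-22, 25.7), (-18, 23.1), (-14, 13.1), (-10, 14.0), (-6, 15.0), (-2, 15.8), (2, 16.5), (6, 17.4), (10, 18.4), (14, 19.4), (18, 20.0), (22, 20.5), (26, None), (30, None), (34, None), (38, None), (42, None), (46, None), (50, None), (54, None)]
```

play_rows(increments="0 0.003 0.0003 -0.002 0;0 0 0 0 0;0 -0.004 -0.0004 0 0;0 -0.003 -0.0003 0 0;0 -0.003 -0.0003 0 0;0 -0.003 -0.0003 0 0;0 0 0 0 0")

```text
t: 38.55
ee_pos: [562.5, -11.7, 100.0]
orientation: [0.152, -3.136, -0.0]
ft_force: [0.4, 0.5, -2.3]
width: 15.8
```

```bash
python3 bl2.py
```

```text
t 38.55 tcp [562.5 -11.7 100. ] jaw 95.56 tilt 0.09 F [ 0.4  0.5 -2.3] M [ 0.03 -0.02  0.02] w 15.8 q6 -1.71
s, z: [(-42, 21.9), (-38, 17.9), (-34, 23.0), (-30, 27.7), (-26, 28.3), (-22, 27.6), (-18, 13.0), (-14, 13.9), (-10, 14.9), (-6, 15.5), (-2, 16.2), (2, 17.3), (6, 18.0), (10, 18.5), (14, None), (18, None), (22, None), (26, None), (30, None), (34, None), (38, None), (42, None), (46, None), (50, None), (54, None)]
```

Working: the balls are riding up with little force. Continue.

play_rows(increments="0 -0.003 -0.0003 0 0;0 -0.003 -0.0003 0 0;0 -0.003 -0.0003 0 0;0 -0.002 -0.0002 0 0;0 0 0 0 0")

```text
t: 39.1
ee_pos: [553.1, -12.8, 100.6]
orientation: [-0.152, 3.136, -0.0]
ft_force: [3.6, 0.2, -1.3]
width: 16.1
```

```bash
python3 bl2.py; python3 - <<'E'
from m import *
d=cam("wrist"); save(d,"w12"); grid(cloud(d),60)
E
```

```text
t 39.1 tcp [553.1 -12.8 100.6] jaw 95.56 tilt 0.1 F [ 3.6  0.2 -1.3] M [ 0.21 -0.75  0.07] w 16.1 q6 -1.71
s, z: [(-42, 21.9), (-38, 18.2), (-34, 26.7), (-30, 30.0), (-26, 30.9), (-22, 28.9), (-18, 15.3), (-14, 15.9), (-10, 16.8), (-6, 17.8), (-2, 18.7), (2, 19.7), (6, None), (10, None), (14, None), (18, None), (22, None), (26, None), (30, None), (34, None), (38, None), (42, None), (46, None), (50, None), (54, None)]
v\s   -60  -52  -44  -36  -28  -20  -12   -4    4   12   20   28   36   44   52
  60   72   35   25   18   29   30   14   10   11   12   13   14   16   17   18
  51   73   35   25   24   31   31   28   10   11   12   14   15   16   17   17
  42   72   35   25   17   26   27   10   10   12   13   14   15   16   17   17
  33   73   35   25   32   35   32   18   19   39   31    .   15   16   17    .
  24   72   35   26   35   37   35   17   18   21   31    .    .    .    .    .
  15   73   35   25   32   33   16   17   18   19    .    .    .    .    .    .
   6   72   35   25   32   31    .    .    .    .    .    .    .    .    .    .
  -3  107   35   26   32    .    .    .    .    .    .    .    .    .    .    .
 -12   72   35   26  100   13   26    .    .    .    .    .    .    .    .    .
 -21   72   35   25   33   36   34   17   18   20    .    .    .    .    .    .
 -30   72   35   26   34   37   35   17   18   21   30    .    .    .    .    .
 -39   72   34   26   19   30   26   18   20   41   32    .   15   16   17    .
 -48   72   35   25   20   28   29   10   10   12   13   14   15   16   17   17
 -57   59   35   25   25   31   31   27   10   11   13   14   15   16   17   17
 -66   46   35   25   17   28   29   10   10   11   12   14   15   16   17   17
```

View pics/w12.png

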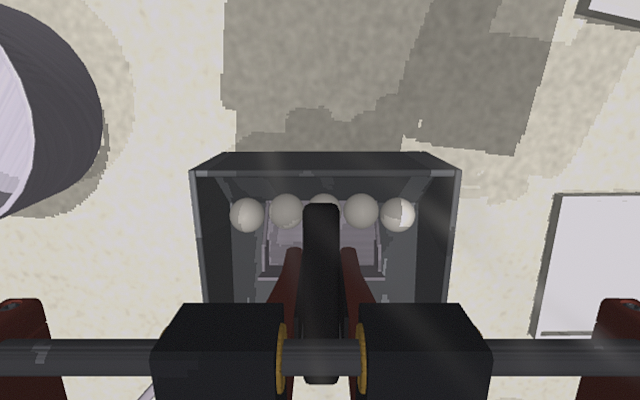

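The three middle balls have risen about 6 mm and sit over the lip, leaning on the ramp (image (285,208), (320,200), (362,210)). Release and re-grip the ends.

play_rows(increments="0.4 0 0 0 0;0.6 0 0 0 0;0.8 0 0 0 0;1 0 0 0.03 0;1 0 0 0.035 0;1 0 0 0.03 -8.5;1 0 0 0 -8.5;1 0 0 0 -8.5;1 0 0 0 -8.5;1 0 0 0 -8.5;1 0 0 0 -8.5;1 0 0 0 -8.5;1 0 0 0 -8.5;1 0 0 0 -8.5;1 0 0 0 -8.5;1 0 0 0 -5;1 0 0 0 0;1 0 0 0 0")

```text
t: 41.0
ee_pos: [552.3, -12.8, 195.0]
orientation: [-2.108, -2.329, 0.001]
ft_force: [0.1, 0.4, 0.2]
width: 88.4
```

```bash
python3 tubbar.py
```

```text
t 41.0 tcp [552.3 -12.8 195. ] jaw 5.71 tilt 0.04 F [0.1 0.4 0.2] M [-0.06  0.05  0.01] w 88.4 q6 -0.14
bar 2986 c [567.6 -11.1] size [79.6 16.5] ang 5.7
bar s,v 2986 c [-8.4 -1.8] size [16.5 79.6] ang 89.9
slope 6.8 z mid 123.5
v\s   -60  -52  -44  -36  -28  -20  -12   -4    4   12   20   28   36   44   52
  60   46   34   25   17   29   29    9   10   11   13   14   15   16   17   18
  51   46   34   24   25   31   31   24   10   11   12   14   15   16   17   19
  42   46   35   25   17   28   27   10   11   12   14   14   15   16   17   18
  33   46   34   25   20   30   29   12   13   14   30   14   15   16   17   18
  24   46   34   25   30   34   32   12   12   13   15   14   15   16   17   18
  15   47   34   24   18   31   29   11   12   13   15   14   15   16   17   18
   6   45   34   25   27   32   30   11   12   14   71   25   15   16   17   18
  -3   46   34   24   30   33   32   12   12   14   15   14   15   16   17   18
 -12   46   34   25   17   29   27   11   12   13   15   15   15   16   17   18
 -21   46   37   24   16   27   22   11   12   13   14   15   15   16   17   18
 -30   46    .    .    .    .    .    .    .    .    .    .    .    .    .   18
 -39   46   36    .    .    .    .    .    .    .   51    .    .    .    .    .
 -48   46   34   25   23   29   29   25    .    .    .    .    .    .    .   20
 -57   46   34   25   26   31   31   23   11   12   13   14   15   16   17   18
 -66   45   34   24   17   29   29   10   10   12   13   14   15   16   17   18
```

play_rows(increments="1 0.0153 0.0017 -0.02 0;1 0 0 -0.03 0;1 0 0 -0.03 0;1 0 0 -0.014 0;1 0 0 -0.004 0;1 0 0 0 0;0.93 0 0 0 0;0.9 0 0 0 0;0 0 0 0.001 0;0 0 0 0.001 0;0 0 0 0 0")

```text
t: 42.15
ee_pos: [568.0, -11.1, 99.5]
orientation: [2.111, 2.326, 0.001]
ft_force: [0.9, 0.0, -1.2]
width: 80.5
```

```bash
python3 bl2.py; python3 - <<'E'
from m import *
d=cam("wrist"); save(d,"w13"); grid(cloud(d),60)
E
```

```text
t 42.15 tcp [568.  -11.1  99.5] jaw 5.56 tilt 0.03 F [ 0.9  0.  -1.2] M [-0.02 -0.06  0.06] w 80.5 q6 -0.14
s, z: [(-42, 21.2), (-38, 16.8), (-34, 24.6), (-30, 28.2), (-26, 28.3), (-22, 25.9), (-18, 11.8), (-14, 11.8), (-10, 12.7), (-6, 12.9), (-2, 13.5), (2, 14.3), (6, 14.6), (10, 15.3), (14, 16.2), (18, 15.8), (22, 13.9), (26, 14.3), (30, 14.8), (34, 15.6), (38, 16.1), (42, 16.5), (46, 17.2), (50, 17.9), (54, 18.3)]
v\s   -60  -52  -44  -36  -28  -20  -12   -4    4   12   20   28   36   44   52
  60   53   34   25   17   29   28   10   10   12   13   14   15   16   17   18
  51   52   34   25   25   31   31   23   10   11   13   14   15   16   17   18
  42   52   34   25   16   28   27   10   11   13   18   14   15   16   17   18
  33   52   34   25   25   32   29   13   14   15   49   14   15   16   17   18
  24   52   34   25   32   35   33   13   14   14   16   14   15   16   17   18
  15   51   34   25   18   31   29   12   13   15   16   14   15   16   17   18
   6   53  102   26   30   34   30   12   13   15   80   38   15  103   17   18
  -3   48   34   24   32   35   33   13   13   14   16   14   15   16   17   18
 -12   44   34   25   18   28   26   12   13   15   16   15   15   16   17   18
 -21   42   34   25   28   33   30   12   13   15   16   15   15   16   17   18
 -30   39   32   24   32   35   33   13   13   15   16   14   15   16   17   18
 -39    .    .   20   18    .   11   12   13   15   15   14   15   16   17   18
 -48   67    .    .    .    .    .    .    .    .    .    .   14    .    .    .
 -57   58   40    .    .    .    .    .    .    .    .    .    .    .    .    .
 -66   48   35   29    .   54   63   54   49   52    .   44   45   56   55   55
```

The clamp wants to level the scoop, but levelling swings the blade about 13 mm forward into the ramp. So I back the gripper off slowly while raising slightly, which lets it level with the lip staying at the ramp.

play_rows(increments="0 0.0015 0.00015 0.0006 0;0 0.0015 0.00015 0.0006 0;0 0.0015 0.00015 0.0006 0;0 0.0015 0.00015 0.0006 0;0 0 0 0 0")

```text
t: 42.75
ee_pos: [574.2, -10.4, 101.6]
orientation: [2.111, 2.326, 0.0]
ft_force: [1.3, 0.1, -3.0]
width: 80.2
```

```bash
python3 bl2.py; python3 - <<'E'
from m import *
d=cam("wrist"); save(d,"w14"); grid(cloud(d),60)
E
```

```text
t 42.75 tcp [574.2 -10.4 101.6] jaw 5.56 tilt 0.02 F [ 1.3  0.1 -3. ] M [-0.07 -0.11  0.  ] w 80.2 q6 -0.14
s, z: [(-42, 21.2), (-38, 17.0), (-34, 26.9), (-30, 28.9), (-26, 28.7), (-22, 25.9), (-18, 12.9), (-14, 13.2), (-10, 13.6), (-6, 14.1), (-2, 14.6), (2, 15.3), (6, 16.0), (10, 16.4), (14, 17.0), (18, 17.9), (22, 18.4), (26, 14.8), (30, 14.8), (34, 15.5), (38, 16.0), (42, 16.6), (46, 17.3), (50, 17.6), (54, 18.3)]
v\s   -60  -52  -44  -36  -28  -20  -12   -4    4   12   20   28   36   44   52
  60   53   34   25   17   29   28   10   10   11   12   14   15   16   17   18
  51   53   35   25   25   31   31   24   10   11   13   14   15   16   17   18
  42   53   34   25   16   28   27   10   11   12   14   16   15   16   17   18
  33   53   34   25   28   33   29   14   15   16   17   53   15   16   17   18
  24   52   35   25   33   36   33   14   15   16   17   25   15   16   17   18
  15   52   34   25   28   32   28   14   15   16   17   28   15   16   17   18
   6   52   36  103   31   34   30   14   15   16   94   73   15   17  102   18
  -3   52   34   25   33   36   33   14   15   16   17   18   15   16   17   18
 -12   45   34   25   19   30   22   14   15   16   17   18   15   16   17   18
 -21   40   34   25   30   34   30   14   15   16   17   18   15   16   17   18
 -30   39   33   25   34   36   33   14   15   16   17   18   15   16   17   18
 -39    .    .   20   19    .   13   14   15   16   17   18   15   16   17   18
 -48    .    .    .    .    .    .    .    .    .    .    .    .   16   17   17
 -57   46    .    .    .    .    .    .    .    .    .    .    .    .    .    .
 -66   49   35   48   48   58   66   55   59   51   44   62   50   63   57   61
```

The end grip holds the tilt by friction, and it would hold any tilt. So: go back under the balls, loosen, then use the front finger to pull the bar back. The scoop rocks about its rear edge until the lip is up, and I clamp it at that angle.

play_rows(increments="0 -0.003 -0.0003 -0.001 0;0 -0.003 -0.0003 -0.001 0;0 -0.001 -0.0001 -0.001 0;0 0 0 0 0;0.945 0 0 0 0;0.945 0 0 0 0;0.945 0 0 0 0")

```text
t: 43.55
ee_pos: [566.5, -11.2, 98.4]
orientation: [-2.111, -2.326, 0.001]
ft_force: [-0.1, 0.3, 1.2]
width: 82.9
```

```bash
python3 bl2.py
```

```text
t 43.55 tcp [566.5 -11.2  98.4] jaw 5.56 tilt 0.05 F [-0.1  0.3  1.2] M [-0.06 -0.08 -0.03] w 82.9 q6 -0.14
s, z: [(-42, 21.6), (-38, 16.6), (-34, 14.5), (-30, 26.3), (-26, 27.4), (-22, 25.9), (-18, 11.3), (-14, 10.9), (-10, 11.6), (-6, 12.1), (-2, 12.7), (2, 13.5), (6, 14.1), (10, 14.9), (14, 15.6), (18, 24.2), (22, 13.8), (26, 14.3), (30, 14.9), (34, 15.5), (38, 16.1), (42, 16.7), (46, 17.2), (50, 17.7), (54, 18.3)]
```

play_rows(increments="0.945 0.002 0.0002 0 0;0.945 0.002 0.0002 0 0;0.945 0.002 0.0002 0 0;0.945 0.002 0.0002 0 0;0.945 0 0 0 0")

```text
t: 44.1
ee_pos: [575.0, -10.3, 98.5]
orientation: [-2.111, -2.327, 0.0]
ft_force: [-1.0, 0.2, 0.2]
width: 82.9
```

```bash
python3 bl2.py; python3 - <<'E'
from m import *
d=cam("wrist"); grid(cloud(d),60)
E
```

```text
t 44.1 tcp [575.  -10.3  98.5] jaw 5.57 tilt 0.01 F [-1.   0.2  0.2] M [-0.04  0.18  0.04] w 82.9 q6 -0.14
s, z: [(-42, 21.4), (-38, 17.2), (-34, 27.0), (-30, 29.4), (-26, 29.0), (-22, 26.8), (-18, 12.4), (-14, 12.5), (-10, 12.8), (-6, 13.2), (-2, 13.5), (2, 13.8), (6, 14.3), (10, 14.7), (14, 15.3), (18, 15.1), (22, 13.7), (26, 14.5), (30, 14.8), (34, 15.5), (38, 16.0), (42, 16.6), (46, 17.0), (50, 17.6), (54, 18.2)]
v\s   -60  -52  -44  -36  -28  -20  -12   -4    4   12   20   28   36   44   52
  60   53   34   25   17   29   28   10   10   11   12   14   15   16   17   18
  51   53   34   25   25   31   31   24   10   11   12   14   15   16   17   18
  42   53   35   25   17   28   26   10   11   13   14   14   15   16   17   18
  33   53   34   25   28   33   29   13   14   14   34   14   15   16   17   18
  24   53   34   25   34   36   34   13   13   14   15   15   15   16   17   18
  15   53   34   25   27   32   28   13   14   14   15   14   15   16   17   18
   6   53   36  102   31   35   30   13   14   14   87   62   15   16  103   18
  -3   53   34   25   34   36   33   13   13   14   15   14   15   16   17   18
 -12   44   34   25   19   29   25   13   13   14   15   15   15   16   17   18
 -21   40   34   25   30   34   30   13   13   14   15   15   15   16   17   18
 -30   39   32   25   34   36   33   13   14   14   15   15   15   16   17   18
 -39    .    .   21    .    .   12   13   14   14   15   16   15   16   17   18
 -48    .    .    .    .    .    .    .    .    .    .    .    .    .   15    .
 -57   57    .    .    .    .    .    .    .    .    .    .    .    .    .    .
 -66   49   36   39   49    .   54   65   62   64   59   64   52   65    .    .
```

Rocking works: slope down from 8° to 4.7°, with the balls still on the blade. Continue.

play_rows(increments="0.945 0.002 0.0002 0 0;0.945 0.002 0.0002 0 0;0.945 0.002 0.0002 0 0;0.945 0.002 0.0002 0 0;0.945 0.002 0.0002 0 0;0.945 0.002 0.0002 0 0;0.945 0 0 0 0")

```text
t: 44.9
ee_pos: [587.2, -9.1, 98.5]
orientation: [2.111, 2.326, 0.0]
ft_force: [-0.7, 0.8, 0.0]
width: 82.9
```

```bash
python3 bl2.py; python3 - <<'E'
from m import *
d=cam("wrist"); grid(cloud(d),60)
E
```

```text
t 44.9 tcp [587.2  -9.1  98.5] jaw 5.56 tilt 0.01 F [-0.7  0.8  0. ] M [-0.05  0.19 -0.03] w 82.9 q6 -0.13
s, z: [(-42, 21.9), (-38, 33.0), (-34, 34.4), (-30, 34.3), (-26, 29.6), (-22, 16.8), (-18, 16.5), (-14, 16.2), (-10, 16.0), (-6, 16.1), (-2, 15.9), (2, 15.9), (6, 15.6), (10, 15.4), (14, 15.5), (18, 32.7), (22, 50.6), (26, 14.3), (30, 14.9), (34, 15.4), (38, 16.0), (42, 16.5), (46, 17.2), (50, 17.6), (54, 18.4)]
v\s   -60  -52  -44  -36  -28  -20  -12   -4    4   12   20   28   36   44   52
  60   54   35   25   17   29   28   10   10   11   12   14   15   16   17   18
  51   54   34   25   26   31   31   23   10   11   13   14   15   16   17   18
  42   54   34   25   17   28   26   10   11   12   14   14   15   16   17   18
  33   54   34   26   37   37   23   17   17   16   16   38   15   16   17   18
  24   53   34   29   40   40   33   16   16   16   16   37   15   16   17   18
  15   54   34   26   37   36   17   16   16   16   16   38   15   16   17   18
   6   53   34   27  101   40   18   16   16   16   16   74   76   16   17  102
  -3   53   34   28   40   40   32   16   16   16   16   56   15   16   17   19
 -12   53   34   26   35   34   17   16   16   16   16   42   15   16   17   18
 -21   58   32   27   39   38   28   16   16   16   16   44   16   16   17   18
 -30    .   29   29   41   41   31   17   16   16   16   18    .   16   17   18
 -39    .   29   26    .    .   17   16   16   16   16   16   14   16   17   18
 -48    .    .    .    .    .    .    .    .    .    .    .    .    .    .    .
 -57    .    .    .    .    .    .    .    .    .    .    .    .    .    .    .
 -66   39   38   58   58   63   59   58   61   50   55   60   49   51   59   56
```

play_rows(increments="0.945 0.002 0.0002 0 0;0.945 0.002 0.0002 0 0;0.945 0.002 0.0002 0 0;0.945 0.002 0.0002 0 0;0.945 0.002 0.0002 0 0;0.945 0 0 0 0;0.945 0 0 0 0")

```text
t: 45.7
ee_pos: [597.0, -8.1, 98.5]
orientation: [2.111, 2.327, 0.0]
ft_force: [0.3, -0.5, -0.9]
width: 82.7
```

```bash
python3 bl2.py; python3 - <<'E'
from m import *
d=cam("wrist"); grid(cloud(d),60)
E
```

```text
t 45.7 tcp [597.   -8.1  98.5] jaw 5.56 tilt 0.01 F [ 0.3 -0.5 -0.9] M [-0.12  0.11  0.03] w 82.7 q6 -0.13
s, z: [(-42, 31.5), (-38, 37.1), (-34, 38.1), (-30, 35.9), (-26, 21.6), (-22, 20.5), (-18, 20.0), (-14, 19.7), (-10, 19.0), (-6, 18.6), (-2, 18.1), (2, 17.5), (6, 17.1), (10, 16.3), (14, 16.1), (18, 17.1), (22, 49.3), (26, 14.7), (30, 14.7), (34, 15.4), (38, 16.0), (42, 16.6), (46, 17.1), (50, 17.6), (54, 18.4)]
v\s   -60  -52  -44  -36  -28  -20  -12   -4    4   12   20   28   36   44   52
  60   55   35   25   17   29   28   10   10   11   12   14   15   16   17   18
  51   55   34   25   25   31   31   23   10   11   13   14   15   16   17   18
  42   54   34   25   17   28   27   10   11   13   14   15   15   16   17   18
  33   55   34   34   41   38   21   20   19   18   17   40   15   16   17   18
  24   54   35   42   44   42   21   20   19   17   17   40   15   16   17   18
  15   54   34   28   41   37   20   20   18   18   16   40   15   16   17   18
   6   54   34   38   42   41  101   20   18   17   17   39   73   89   17   18
  -3   54   34   42   44   42   21   20   19   18   17   39   73   16   17   18
 -12   54   34   28   38   34   21   19   19   18   17   41   64   16   17   18
 -21   54   35   27   41   39   21   20   19   18   17   40   51   16   17   18
 -30   56   38    .   44   42   21   20   18   18   16   26   15   16   17   18
 -39   49    .    .    .   22   21   19   18   18   17   16   15    .   17   18
 -48    .    .    .    .    .    .    .    .    .    .    .    .    .    .    .
 -57    .    .    .    .    .    .    .    .    .    .    .    .    .    .    .
 -66    .    .   55   57   52   50   60   46   46    .   50   62   58    .   58
```

Lip-up 7° now, but the balls straddle the lip and the ramp with about an 11 mm gap. Clamp at this angle and push forward so they roll over the lip onto the blade.

play_rows(increments="0 0 0 0 0;0 0 0 0 0;0 0 0 0.001 0;0 -0.002 -0.0002 0.0005 0;0 -0.002 -0.0002 0.0005 0;0 -0.002 -0.0002 0.0005 0;0 -0.002 -0.0002 0.0005 0;0 -0.002 -0.0002 0.0005 0;0 -0.002 -0.0002 0 0;0 0 0 0 0")

```text
t: 46.8
ee_pos: [584.2, -9.4, 101.9]
orientation: [-2.111, -2.326, 0.001]
ft_force: [-0.3, 0.2, -3.5]
width: 80.4
```

```bash
python3 bl2.py; python3 - <<'E'
from m import *
d=cam("wrist"); grid(cloud(d),60)
E
```

```text
t 46.8 tcp [584.2  -9.4 101.9] jaw 5.56 tilt 0.06 F [-0.3  0.2 -3.5] M [-0.05  0.    0.02] w 80.4 q6 -0.13
s, z: [(-42, 24.7), (-38, 40.2), (-34, 42.1), (-30, 42.1), (-26, 38.5), (-22, 22.9), (-18, 22.0), (-14, 21.6), (-10, 21.1), (-6, 20.5), (-2, 20.0), (2, 19.3), (6, 23.9), (10, 53.4), (14, 13.0), (18, 13.1), (22, 14.0), (26, 14.4), (30, 14.9), (34, 15.4), (38, 16.1), (42, 16.5), (46, 17.2), (50, 17.9), (54, 18.3)]
v\s   -60  -52  -44  -36  -28  -20  -12   -4    4   12   20   28   36   44   52
  60   54   34   25   17   29   28   10   10   11   12   14   15   16   17   18
  51   54   34   25   25   31   31   23   10   11   13   14   15   16   17   18
  42   54   34   25   18   29   27   15   12   12   13   14   15   16   17   18
  33   54   34   26   40   44   39   22   21   24   45   14   15   16   17   18
  24   53   34   26   46   48   45   22   20   20   50   14   15   16   17   18
  15   54   34   26   44   45   41   22   20   20   50   14   15   16   17   18
   6   53   34   26  104   46   42   22   20   20   55   91   15   16   17  104
  -3   54   34   26   45   48   46   22   20   20   65   14   15   16   17   18
 -12   53   34   25   34   42   40   21   20   20   54   14   15   16   17   18
 -21   59   32   26   41   46   43   22   20   20   54   14   15   16   17   18
 -30    .   30   26   45   47   46   22   20   20   41    .   15   16   17   18
 -39    .   30   26   26    .   22   22   21   20   13   13   15   16   17   18
 -48    .    .   21    .    .    .    .    .    .   13   13    .    .    .    .
 -57    .    .    .    .    .    .    .    .    .    .    .    .    .    .    .
 -66   56   50   65   64   51   50   68   61   59    .   46   63    .   55    .
```

Fz = -3.5 N, so the scoop now carries all three balls, and they are rolling inwards. Lift slowly.

play_rows(increments="0 0 0 0.002 0;0 0 0 0.003 0;0 0 0 0.005 0;0 0 0 0.008 0;0 0 0 0.01 0;0 0 0 0.015 0;0 0 0 0.02 0;0 0 0 0.02 0;0 0 0 0.015 0;0 0 0 0 0;0 0 0 0 0")

```text
t: 48.0
ee_pos: [584.8, -9.4, 200.4]
orientation: [2.111, 2.326, 0.001]
ft_force: [0.0, 0.4, -4.3]
width: 80.5
```

```bash
python3 bl2.py; python3 - <<'E'
from m import *
d=cam("wrist"); grid(cloud(d),60,160)
d=cam("scene"); p=cloud(d).reshape(-1,3);x,y,z=p.T
q=(abs(x-475)<120)&(abs(y+226)<110)&(z>60)&(z<76); rect(p[q],"jar")
E
```

```text
t 48.0 tcp [584.8  -9.4 200.4] jaw 5.56 tilt 0.04 F [ 0.   0.4 -4.3] M [-0.05  0.03 -0.02] w 80.5 q6 -0.13
s, z: [(-42, None), (-38, None), (-34, None), (-30, None), (-26, None), (-22, None), (-18, None), (-14, None), (-10, None), (-6, None), (-2, None), (2, None), (6, None), (10, None), (14, 12.2), (18, 13.3), (22, 14.0), (26, 14.5), (30, 14.9), (34, 15.3), (38, 16.2), (42, 16.7), (46, 17.2), (50, 17.9), (54, 18.2)]
v\s   -60  -52  -44  -36  -28  -20  -12   -4    4   12   20   28   36   44   52
  60   50   35   25   17   29   28   10   10   12   13   14   15   16   17   18
  51   49   35   25   25   31   31   23   10   11   13   14   15   16   17   18
  42   49   34   25   21  121   65  118  124  123   13   14   15   16   17   18
  33   49   34   27  122  121  120  137  139  134  146   14   15   16   17   18
  24   53   34   29  122  121  120  140  142  138  147   14   15   16   17   18
  15   55    .  123  122  121  120  139  141  136  151   14   15   16   17   18
   6   54    .  123  122  121  120  137  140  133  152   14   15   16   17   18
  -3   54    .  123  122  121  120  141  143  139  152   14   15   16   17   18
 -12   56    .  123  122  121  120  137  138  133  152   14   15   16   17   18
 -21   54    .  123  122  121  120  139  141  135  152   14   15   16   17   18
 -30   54    .  123  122  121  121  141  143  140  138   14   15   16   17   18
 -39   55    .  123  122  121  120    .    .  126   13   14   15   16   17   18
 -48   54    .    .    .    .    .    .    .    .    .   14   15   16   17   18
 -57   55    .    .    .    .    .    .    .    .    .    .   15   16   17   18
 -66   51    .    .    .    .    .    .    .    .    .    .   15   16   17   18
jar 205 c [ 501.9 -238. ] size [143.4 136.2] ang 41.4
```

Three balls sit safely against the back wall. The jar, however, has moved: it now measures (502,-238), the announced knock. I carry the balls over gently and measure the jar again from there.

play_rows(increments="0 0.002 -0.01 0 0;0 0.005 -0.02 0 0;0 0.008 -0.025 0 0;0 0.01 -0.025 0 0;0 0.012 -0.025 0 0;0 0.012 -0.025 0 0;0 0.012 -0.025 0 0;0 0.01 -0.025 0 0;0 0.008 -0.02 0 0;0 0.004 -0.01 -0.005 0;0 0.001 0 -0.01 0;0 0 0 -0.012 0;0 0 0 -0.005 0;0 0 0 0 0")

```text
t: 49.55
ee_pos: [667.7, -218.0, 166.3]
orientation: [-2.108, -2.325, 0.002]
ft_force: [0.4, 0.2, -2.8]
width: 80.5
```

```bash
cat > jar.py <<'E'
from m import *
from scipy.optimize import least_squares
o=st()
for n in("wrist","scene"):
    d=cam(n); p=cloud(d).reshape(-1,3);x,y,z=p.T
    q=(abs(x-500)<110)&(abs(y+238)<110)&(z>64)&(z<76); rect(p[q],n+" jar")
    if q.sum()>20:
        P=p[q,:2]; s=least_squares(lambda k:np.hypot(P[:,0]-k[0],P[:,1]-k[1])-68,[500,-238],loss='soft_l1',f_scale=2).x; print("circ",s.round(1))
    if n=="wrist": save(d,"jar%d"%int(o["t"]*10))
    t=o["ee_pos"]; S=(p[:,:2]-t[:2])@np.c_[u,v]; 
    if n=="wrist":
        for lo in range(-48,16,6):
            m=(S[:,0]>=lo)&(S[:,0]<lo+6)&(abs(S[:,1])<36)&(z<t[2]-30)&(z>t[2]-90); print(lo,[ (float(np.percentile(z[m],k).round(0))) for k in (10,50,95)] if m.sum()>5 else None, end=" ")
E
python3 jar.py
```

```text
t 49.55 tcp [ 667.7 -218.   166.3] jaw 5.62 tilt 0.19 F [ 0.4  0.2 -2.8] M [ 0.01  0.03 -0.01] w 80.5 q6 -0.43
wrist jar 4539 c [ 499.7 -240.8] size [139.3 139.2] ang 1.0
circ [ 500.9 -240.3]
-48 [88.0, 89.0, 90.0] -42 [87.0, 88.0, 89.0] -36 [86.0, 87.0, 88.0] -30 [86.0, 87.0, 102.0] -24 [86.0, 105.0, 108.0] -18 [101.0, 108.0, 110.0] -12 [98.0, 106.0, 109.0] -6 [84.0, 100.0, 106.0] 0 [110.0, 118.0, 130.0] 6 [112.0, 126.0, 135.0] 12 None scene jar 132 c [ 501.4 -237.5] size [138.3 135.9] ang 40.6
circ [ 502.4 -235.9]
```

play_rows(increments="0 0.0006 -0.0055 0 0;0 0 0 0 0;0 -0.02 -0.002 0 0;0 -0.035 -0.0035 0 0;0 -0.033 -0.0033 0 0;0 0 0 0 0;0 0 0 0 0;0 0 0 0 0")

```text
t: 50.45
ee_pos: [582.9, -234.0, 168.8]
orientation: [2.11, 2.325, 0.001]
ft_force: [-0.0, 0.5, -3.1]
width: 80.3
```

```bash
python3 jar.py
```

```text
t 50.45 tcp [ 582.9 -234.   168.8] jaw 5.56 tilt 0.13 F [-0.   0.5 -3.1] M [-0.05 -0.03 -0.02] w 80.3 q6 -0.5
wrist jar 2662 c [ 480.2 -228.6] size [139.2  93.9] ang 58.2
circ [ 501.2 -240.8]
-48 [91.0, 92.0, 112.0] -42 [90.0, 112.0, 115.0] -36 [90.0, 112.0, 115.0] -30 [89.0, 107.0, 113.0] -24 [87.0, 89.0, 111.0] -18 [87.0, 88.0, 112.0] -12 [86.0, 87.0, 111.0] -6 [85.0, 87.0, 105.0] 0 [107.0, 121.0, 132.0] 6 [112.0, 128.0, 138.0] 12 None scene jar 100 c [ 497.8 -227.8] size [142.  119.1] ang 25.1
circ [ 503.4 -237.1]
```

The stop wasn't sharp enough; the balls rolled forward but came back. A better way is to put the whole blade over the jar and snatch it backwards, so the balls stay behind and drop in.

play_rows(increments="0 -0.005 -0.0005 0 0;0 -0.01 -0.001 0 0;0 -0.012 -0.0012 0 0;0 -0.012 -0.0012 0 0;0 -0.012 -0.0012 0 0;0 -0.011 -0.0011 0 0;0 -0.009 -0.0009 0 0;0 -0.006 -0.0006 0 0;0 -0.003 -0.0003 0 0;0 -0.001 0 0 0;0 0 0 0 0;0 0 0 0 0;0 0 0 0 0;0 0.049 0.005 0 0;0 0.049 0.005 0 0;0 0.049 0.005 0 0;0 0 0 0 0;0 0 0 0 0")

```text
t: 52.35
ee_pos: [648.0, -226.1, 167.3]
orientation: [-2.109, -2.328, 0.001]
ft_force: [0.1, 0.8, -2.4]
width: 80.4
```

```bash
python3 jar.py; python3 - <<'E'
from m import *
p=cloud(cam("wrist")).reshape(-1,3);x,y,z=p.T
J=np.array([501,-240.5])
q=(np.hypot(x-J[0],y-J[1])<55)&(z<60)
for zz in range(0,60,6): print(zz,((z[q]>=zz)&(z[q]<zz+6)).sum(),end=" ")
E
```

```text
t 52.35 tcp [ 648.  -226.1  167.3] jaw 5.65 tilt 0.05 F [ 0.1  0.8 -2.4] M [-0.04  0.03 -0.08] w 80.4 q6 -0.45
wrist jar 4419 c [ 499.7 -240.8] size [139.4 138.7] ang 25.8
circ [ 500.9 -240.2]
-48 [89.0, 90.0, 91.0] -42 [88.0, 89.0, 90.0] -36 [87.0, 88.0, 89.0] -30 [87.0, 88.0, 89.0] -24 [86.0, 87.0, 88.0] -18 [85.0, 86.0, 87.0] -12 [84.0, 85.0, 86.0] -6 [84.0, 85.0, 101.0] 0 [109.0, 120.0, 131.0] 6 [111.0, 127.0, 136.0] 12 None scene jar 120 c [ 503.1 -236.3] size [137.8 137.5] ang 70.2
circ [ 502.6 -236.2]
0 1730 6 5654 12 36 18 325 24 1036 30 367 36 0 42 0 48 0 54 0
```

```bash
cat > cnt.py <<'E'
from m import *
d=cam("wrist"); pc=cloud(d); x,y,z=[pc[:,:,i] for i in range(3)]
J=np.array([501,-240.5])
q=((np.hypot(x-J[0],y-J[1])<62)&(z<45)&(z>24)).astype(np.uint8)
n,l,s,c=cv2.connectedComponentsWithStats(q)
for k in range(1,n):
    if s[k][4]>25: print("blob",s[k][4],pc[l==k].mean(0).round(0),pc[l==k].max(0).round(0))
E
python3 cnt.py
```

```text
blob 560 [ 484. -195.   28.] [ 493. -184.   33.]
blob 502 [ 532. -222.   28.] [ 542. -212.   32.]
blob 476 [ 519. -248.   28.] [ 528. -238.   33.]
```

Exactly three balls are in the jar. Next the ball at v≈+52: carry the scoop to the tub with a lateral offset of +26, set it on the floor, clamp it at the floor's 8°, push, rock back, clamp and lift, all with the end grip.

play_rows(increments="0 0 0.01 0.03 0;0 -0.003 0.04 0 0;0 -0.004 0.045 0 0;0 -0.004 0.045 0 0;0 -0.004 0.045 0 0;0 -0.005 0.045 0 0;0 -0.005 0.0186 0 0;0 0 0 -0.03 0;0 0 0 -0.03 0;0 0 0 -0.02 0;0 0 0 -0.008 0;0 0 0 0 0;0 0 0 0 0")

```text
t: 53.85
ee_pos: [623.0, 21.4, 111.1]
orientation: [2.111, 2.325, 0.001]
ft_force: [-0.4, -0.2, -2.3]
width: 80.4
```

```bash
python3 pos.py; python3 - <<'E'
from m import *
d=cam("wrist"); grid(cloud(d),60)
E
```

```text
t 53.85 tcp [623.   21.4 111.1] jaw 5.53 tilt 0.08 F [-0.4 -0.2 -2.3] M [-0.07  0.05 -0.  ] w 80.4 q6 -0.08
grip s,v [50.  24.9] lip s 13.0 blade under 22.5
v\s   -60  -52  -44  -36  -28  -20  -12   -4    4   12   20   28   36   44   52
  60   55   34   25   18   30   29   21   10   34   33   32   32   30   29   60
  51   56   34   25   26   31   31   23   10   34   33   32   31   30   29   59
  42   55   34   25   17   29   27    9   10   34   33   32   31   30   29   59
  33   55   34   25   16    8    8    9   10   34   33   32   31   30   29   64
  24   54   34   25   15    7    8    9   10   34   33   32   31   30   29   66
  15   55   34   25   15    7    8    9   10   34   33   32   31   30   29   63
   6   55   34   25   15    7    8    9   10   34   33   32   31   30   29   63
  -3   55   34   24   15    7    8    9   10   34   33   32   31   30   29   48
 -12   55   34   24   16    8    8    9   10   34   33   32   31   30   29   19
 -21   51   34   25   17    .    8    9   10    .    .    .    .    .    .   19
 -30   47   35   27    .    .    8    9   10    .    .    .    .    .    .    .
 -39   49   37    .    .    .    .    .    .    .    .    .    .    .    .    .
 -48   47    .    .    .    .    .    .    .    .    .    .    .    .    .    .
 -57    .    .    .    .    .   31    .    .    .    .    .    .    .    .    .
 -66    .    .    .    .   29   29    .   31    .   13   14   15   16   17   18
```

play_rows(increments="0 0 0 -0.007 0;0.945 0 0 0 0;0.945 0 0 0 0;0.945 0 0 0 0;0.945 -0.004 -0.0004 -0.0005 0;0.945 -0.004 -0.0004 -0.0005 0;0.945 -0.004 -0.0004 -0.0005 0;0.945 -0.004 -0.0004 -0.0005 0;0.945 -0.004 -0.0004 -0.0005 0;0.945 -0.004 -0.0004 -0.0005 0;0.945 -0.003 -0.0003 -0.0005 0;0.945 0 0 0 0")

```text
t: 55.1
ee_pos: [595.0, 19.2, 99.5]
orientation: [-2.111, -2.326, 0.0]
ft_force: [-0.2, 0.4, -0.7]
width: 83.0
```

```bash
cat > bl3.py <<'E'
from m import *
import sys
o=st(); g=((o["ee_pos"][:2]-C)@np.c_[u,v]); print("grip s,v",g.round(1))
d=cam("wrist"); pc=cloud(d); p=pc.reshape(-1,3); S=(p[:,:2]-C)@np.c_[u,v]; z=p[:,2]; v0=float(sys.argv[1]); r=[]
for lo in range(-48,56,4):
    m=(S[:,0]>=lo)&(S[:,0]<lo+4)&(abs(S[:,1]-v0)<22)&(abs(S[:,1]-v0)>10)&(z<60)
    r.append("%d:%s"%(lo+2,np.median(z[m]).round(1) if m.sum()>3 else None))
print("blade",*r)
for b in map(float,sys.argv[2:]):
    r=[]
    for lo in range(-56,30,4):
        m=(S[:,0]>=lo)&(S[:,0]<lo+4)&(abs(S[:,1]-b)<6)&(z<160); r.append("%d:%s"%(lo+2,np.percentile(z[m],80).round(0) if m.sum()>3 else None))
    print("ball",b,*r)
E
python3 bl3.py 25 52; 
```

```text
t 55.1 tcp [595.   19.2  99.5] jaw 5.56 tilt 0.02 F [-0.2  0.4 -0.7] M [-0.08  0.07  0.02] w 83.0 q6 -0.08
grip s,v [21.9 25.5]
blade -46:26.1 -42:21.2 -38:16.6 -34:12.2 -30:7.8 -26:7.3 -22:7.9 -18:8.3 -14:8.9 -10:9.3 -6:9.7 -2:10.4 2:13.0 6:13.5 10:14.1 14:14.7 18:15.2 22:15.8 26:16.3 30:16.9 34:17.5 38:18.0 42:19.0 46:19.3 50:17.8 54:18.3
ball 52.0 -54:37.0 -50:32.0 -46:27.0 -42:23.0 -38:19.0 -34:28.0 -30:31.0 -26:32.0 -22:32.0 -18:31.0 -14:27.0 -10:10.0 -6:10.0 -2:11.0 2:13.0 6:14.0 10:15.0 14:15.0 18:16.0 22:16.0 26:17.0 30:17.0
```

Flat on the floor with the lip at s≈0. Clamp, hover about 1 mm, and push along the slope.

play_rows(increments="0 0 0 0 0;0 0 0 0 0;0 0 0 0.001 0;0 -0.004 -0.0004 -0.0005 0;0 -0.004 -0.0004 -0.0005 0;0 -0.004 -0.0004 -0.0006 0;0 -0.003 -0.0003 -0.0005 0;0 -0.003 -0.0003 -0.0004 0;0 -0.003 -0.0003 -0.0004 0;0 -0.003 -0.0003 -0.0003 0;0 -0.003 -0.0003 0 0;0 -0.003 -0.0003 0 0;0 -0.001 -0.0001 0 0;0 0 0 0 0")

```text
t: 56.55
ee_pos: [564.5, 16.2, 97.5]
orientation: [2.111, 2.326, 0.0]
ft_force: [0.9, -0.7, -2.5]
width: 80.7
```

```bash
python3 bl3.py 25 45 52 58; 
```

```text
t 56.55 tcp [564.5  16.2  97.5] jaw 5.56 tilt 0.02 F [ 0.9 -0.7 -2.5] M [-0.06 -0.08  0.03] w 80.7 q6 -0.09
grip s,v [-8.7 25.6]
blade -46:26.2 -42:21.4 -38:16.9 -34:12.1 -30:11.2 -26:11.8 -22:12.0 -18:12.5 -14:12.9 -10:13.6 -6:14.2 -2:14.8 2:15.3 6:15.7 10:16.5 14:17.1 18:13.6 22:13.7 26:14.3 30:14.9 34:15.4 38:16.1 42:16.6 46:17.1 50:17.8 54:18.3
ball 45.0 -54:37.0 -50:33.0 -46:28.0 -42:23.0 -38:30.0 -34:34.0 -30:35.0 -26:36.0 -22:34.0 -18:31.0 -14:14.0 -10:14.0 -6:15.0 -2:15.0 2:16.0 6:16.0 10:52.0 14:53.0 18:24.0 22:14.0 26:15.0 30:16.0
ball 52.0 -54:37.0 -50:33.0 -46:28.0 -42:23.0 -38:32.0 -34:34.0 -30:36.0 -26:36.0 -22:35.0 -18:32.0 -14:14.0 -10:14.0 -6:15.0 -2:15.0 2:16.0 6:16.0 10:52.0 14:53.0 18:15.0 22:14.0 26:15.0 30:15.0
ball 58.0 -54:37.0 -50:33.0 -46:28.0 -42:23.0 -38:31.0 -34:34.0 -30:35.0 -26:36.0 -22:34.0 -18:31.0 -14:14.0 -10:14.0 -6:14.0 -2:15.0 2:16.0 6:16.0 10:53.0 14:53.0 18:18.0 22:14.0 26:15.0 30:15.0
```

The ball is on the blade. Loosen and rock back.

play_rows(increments="0.945 0 0 -0.0005 0;0.945 0 0 0 0;0.945 0 0 0 0;0.945 0.002 0.0002 0 0;0.945 0.002 0.0002 0 0;0.945 0.002 0.0002 0 0;0.945 0.002 0.0002 0 0;0.945 0.002 0.0002 0 0;0.945 0.002 0.0002 0 0;0.945 0.002 0.0002 0 0;0.945 0.002 0.0002 0 0;0.945 0.002 0.0002 0 0;0.945 0.002 0.0002 0 0;0.945 0.002 0.0002 0 0;0.945 0.002 0.0002 0 0;0.945 0.002 0.0002 0 0;0.945 0.002 0.0002 0 0;0.945 0.002 0.0002 0 0;0.945 0 0 0 0")

```text
t: 58.5
ee_pos: [594.8, 19.2, 96.9]
orientation: [2.111, 2.326, 0.0]
ft_force: [-0.4, -0.7, -0.1]
width: 82.9
```

```bash
python3 bl3.py 25 45 52; 
```

```text
t 58.5 tcp [594.8  19.2  96.9] jaw 5.56 tilt 0.02 F [-0.4 -0.7 -0.1] M [-0.11  0.11  0.02] w 82.9 q6 -0.08
grip s,v [21.7 25.5]
blade -46:26.3 -42:21.6 -38:17.2 -34:12.7 -30:22.5 -26:21.5 -22:20.9 -18:20.2 -14:19.7 -10:19.2 -6:18.7 -2:18.2 2:17.7 6:17.2 10:16.6 14:16.1 18:16.6 22:47.3 26:14.8 30:14.7 34:15.6 38:15.9 42:16.5 46:17.2 50:17.5 54:18.3
ball 45.0 -54:37.0 -50:32.0 -46:38.0 -42:43.0 -38:44.0 -34:44.0 -30:43.0 -26:40.0 -22:22.0 -18:21.0 -14:20.0 -10:20.0 -6:19.0 -2:19.0 2:18.0 6:18.0 10:17.0 14:17.0 18:24.0 22:51.0 26:50.0 30:16.0
ball 52.0 -54:37.0 -50:33.0 -46:40.0 -42:43.0 -38:45.0 -34:45.0 -30:44.0 -26:41.0 -22:34.0 -18:21.0 -14:20.0 -10:20.0 -6:19.0 -2:19.0 2:18.0 6:18.0 10:17.0 14:17.0 18:24.0 22:51.0 26:51.0 30:15.0
```

Same state as the first time (lip up 7°, ball straddling). Clamp, push forward, and lift.

play_rows(increments="0 0 0 0 0;0 0 0 0 0;0 0 0 0.001 0;0 -0.002 -0.0002 0.0005 0;0 -0.002 -0.0002 0.0005 0;0 -0.002 -0.0002 0.0005 0;0 -0.002 -0.0002 0.0005 0;0 -0.002 -0.0002 0.0005 0;0 -0.002 -0.0002 0.0005 0;0 0 0 0 0;0 0 0 0 0;0 0 0 0 0;0 0 0 0.003 0;0 0 0 0.006 0;0 0 0 0.01 0;0 0 0 0.015 0;0 0 0 0.02 0;0 0 0 0.02 0;0 0 0 0.02 0;0 0 0 0 0")

```text
t: 60.55
ee_pos: [584.6, 18.0, 198.9]
orientation: [2.108, 2.323, 0.007]
ft_force: [-0.2, -0.5, -1.8]
width: 80.5
```

```bash
python3 pos.py; python3 - <<'E'
from m import *
d=cam("wrist"); grid(cloud(d),60,160)
E
```

```text
t 60.55 tcp [584.6  18.  198.9] jaw 5.56 tilt 0.38 F [-0.2 -0.5 -1.8] M [-0.04  0.06  0.04] w 80.5 q6 -0.09
grip s,v [11.5 25.3] lip s -25.5 blade under 110.3
v\s   -60  -52  -44  -36  -28  -20  -12   -4    4   12   20   28   36   44   52
  60   50   34   25  123  122  121  121  138  135  138   14   15   16   17   18
  51   49   34   25  123  122  121  136  143  141  137   14   15   16   17   18
  42   51    .    .  123  122  121  138  143  141  146   14   15   16   17   18
  33   50    .    .  123  122  121  121  120  118  146  146   15   16   17   18
  24   48    .    .  123  122  122  120  119  118  149   14   15   16   17   18
  15   51    .    .  123  123  122  120  119  118  147   14   15   16   17   18
   6   49    .    .  124  122  122  121  120  118  146   14   15   16   17   18
  -3   50    .    .  124  123  122  121  120  119  131   14   15   16   17   18
 -12   49    .    .  124  123  122  121  120  119  121   14   15   16   17   18
 -21   47    .    .    .  122  120  120    .    .    .    .   15   16   17   18
 -30   45    .    .    .    .    .    .    .    .    .    .   15   16   17   18
 -39   44    .    .    .    .    .    .    .    .    .    .    .   16   17   18
 -48   45    .    .    .    .    .    .    .    .    .   13    .   16   17   18
 -57   44    .    .    .    .    .    .    .    .    .   14    .    .   17   18
 -66    .    .    .    .    .    .    .    .    .    .   14   15    .   17   18
```

play_rows(increments="0 -0.004 -0.01 0 0;0 -0.008 -0.02 0 0;0 -0.01 -0.03 0 0;0 -0.01 -0.03 0 0;0 -0.01 -0.03 0 0;0 -0.01 -0.03 0 0;0 -0.01 -0.03 0 0;0 -0.008 -0.03 0 0;0 -0.006 -0.028 0 0;0 -0.004 -0.02 -0.005 0;0 -0.002 -0.01 -0.01 0;0 0 0 -0.01 0;0 0 0 -0.006 0;0 0 0 0 0;0 0 0 0 0")

```text
t: 62.1
ee_pos: [500.6, -249.1, 163.6]
orientation: [-2.109, -2.327, 0.0]
ft_force: [0.5, 0.3, -2.3]
width: 80.3
```

```bash
python3 jar.py
```

```text
t 62.1 tcp [ 500.6 -249.1  163.6] jaw 5.63 tilt 0.04 F [ 0.5  0.3 -2.3] M [-0.08  0.03 -0.03] w 80.3 q6 -0.58
wrist jar 2939 c [ 500.2 -231.3] size [120.1 138.6] ang 87.2
circ [ 499.4 -241. ]
-48 [87.0, 88.0, 89.0] -42 [86.0, 87.0, 88.0] -36 [85.0, 86.0, 87.0] -30 [85.0, 86.0, 87.0] -24 [84.0, 85.0, 107.0] -18 [83.0, 85.0, 109.0] -12 [82.0, 84.0, 108.0] -6 [82.0, 91.0, 105.0] 0 [108.0, 117.0, 129.0] 6 [111.0, 124.0, 133.0] 12 None scene jar 93 c [ 511.7 -230. ] size [121.4 136.5] ang 33.0
circ [ 502.6 -236.6]
```

play_rows(increments="0 0 0 0 0;0 0.049 0.005 0 0;0 0.049 0.005 0 0;0 0.049 0.005 0 0;0 0 0 0.01 0;0 0 0 0.02 0")

```text
t: 62.8
ee_pos: [647.5, -233.9, 192.1]
orientation: [-2.107, -2.326, 0.002]
ft_force: [-0.1, 0.3, -2.4]
width: 80.5
```

```bash
python3 jar.py; python3 cnt.py; python3 - <<'E'
print("target s50 v-29:")
from m import *
print((C+50*u-29*v).round(1))
E
```

```text
t 62.8 tcp [ 647.5 -233.9  192.1] jaw 5.66 tilt 0.21 F [-0.1  0.3 -2.4] M [-0.08  0.02  0.07] w 80.5 q6 -0.46
wrist jar 3680 c [ 499.8 -240.7] size [138.9 138.9] ang 75.9
circ [ 500.8 -240.3]
-48 [116.0, 117.0, 118.0] -42 [115.0, 116.0, 117.0] -36 [114.0, 115.0, 116.0] -30 [113.0, 114.0, 115.0] -24 [112.0, 113.0, 114.0] -18 [111.0, 112.0, 114.0] -12 [111.0, 112.0, 113.0] -6 [111.0, 114.0, 134.0] 0 [139.0, 146.0, 158.0] 6 [140.0, 152.0, 160.0] 12 None scene jar 114 c [ 498.3 -233.5] size [143.  125.1] ang 55.8
circ [ 502.6 -236.3]
blob 479 [ 477. -199.   28.] [ 487. -188.   33.]
blob 448 [ 527. -219.   28.] [ 537. -209.   33.]
blob 423 [ 518. -248.   28.] [ 528. -238.   33.]
blob 362 [ 546. -259.   29.] [ 554. -249.   33.]
target s50 v-29:
[628.5 -32.2]
```

Four in. Now the last ball, at v≈-57.

play_rows(increments="0 -0.003 0.03 0.008 0;0 -0.004 0.043 0 0;0 -0.004 0.043 0 0;0 -0.004 0.043 0 0;0 -0.0043 0.0447 0 0;0 0 0 -0.03 0;0 0 0 -0.03 0;0 0 0 -0.02 0;0 0 0 -0.008 0;0 0 0 0 0;0 0 0 0 0")

```text
t: 64.05
ee_pos: [628.5, -31.7, 114.6]
orientation: [2.111, 2.326, 0.001]
ft_force: [0.1, -0.4, -1.7]
width: 80.4
```

```bash
python3 pos.py; python3 - <<'E'
from m import *
d=cam("wrist"); grid(cloud(d),60)
for n in ("side","scene"):
    pc=cloud(cam(n)); S=(pc[:,:,:2]-C)@np.c_[u,v]; m=(S[:,:,0]>-40)&(S[:,:,0]<-8)&(S[:,:,1]<-35)&(S[:,:,1]>-69)&(pc[:,:,2]>22)&(pc[:,:,2]<40); print(n,m.sum(),S[m].mean(0).round(1) if m.any() else 0)
E
```

```text
t 64.05 tcp [628.5 -31.7 114.6] jaw 5.54 tilt 0.05 F [ 0.1 -0.4 -1.7] M [-0.06 -0.   -0.01] w 80.4 q6 -0.17
grip s,v [ 50.1 -28.5] lip s 13.1 blade under 26.0
v\s   -60  -52  -44  -36  -28  -20  -12   -4    4   12   20   28   36   44   52
  60   56   34   25   15    7    8    9   10   11   13   14   15   16   17   18
  51   57   34   25   15    7    8    9   10   11   13   14   15   16   17   18
  42   55   34   25   15    7    8    9   10   11   12   14   15   16   17   18
  33   55   34   25   15    7    8    9   10   11   13   14   15   16   17   18
  24   55   34   25   15    7    8    9   10   11   12   14   15   16   17   18
  15   55   34   25   15    8    8    9   10   12   14   37   37   40   41   19
   6   55   34   25   15    7    8    9   10   40   39   38   37   36   35   62
  -3   55   34   25   15    7    8    9   11   40   39   38   37   36   35   68
 -12   54   34   25   15    8    8    9   10   40   38   37   36   35   34   66
 -21   54   34   25   15    7    8    9   11   39   38   37   36   35   34   69
 -30   55   34   24   15    7    8    9   10   39   38   37   36   35   34   71
 -39   54   34   24   15    7    8    9   10   39   38   37   36   35   34   66
 -48   54   34   25   17   28   26   10   10   39   38   37   36   35   34   66
 -57   53   34   24   26   31   30   19   10   39   38   37   35   34   33   50
 -66   52   34   24   18   29    9    9   10   39   38   36   36   35   35   19
side 20 [-27.4 -55.8]
scene 12 [-22.7 -48.1]
```

play_rows(increments="0 0 0.001 -0.006 0;0 0 0 -0.005 0;0.945 0 0 0 0;0.945 0 0 0 0;0.945 0 0 0 0;0.945 -0.004 -0.0004 -0.0005 0;0.945 -0.004 -0.0004 -0.0005 0;0.945 -0.004 -0.0004 -0.0005 0;0.945 -0.004 -0.0004 -0.0005 0;0.945 -0.004 -0.0004 -0.0005 0;0.945 -0.004 -0.0004 -0.0005 0;0.945 -0.003 -0.0003 -0.0005 0;0.945 0 0 0 0")

```text
t: 65.5
ee_pos: [600.6, -33.1, 99.3]
orientation: [-2.111, -2.326, 0.001]
ft_force: [-0.1, -0.0, -0.1]
width: 83.3
```

```bash
python3 bl3.py -27.5 -57; 
```

```text
t 65.5 tcp [600.6 -33.1  99.3] jaw 5.56 tilt 0.03 F [-0.1 -0.  -0.1] M [-0.02  0.09  0.04] w 83.3 q6 -0.17
grip s,v [ 22.2 -27.1]
blade -46:25.8 -42:21.1 -38:16.6 -34:11.7 -30:7.9 -26:7.4 -22:8.1 -18:8.6 -14:9.0 -10:9.3 -6:9.7 -2:10.9 2:13.1 6:13.7 10:14.3 14:14.7 18:15.5 22:15.9 26:16.6 30:17.0 34:17.5 38:18.1 42:19.0 46:24.6 50:17.7 54:18.2
ball -57.0 -54:38.0 -50:None -46:None -42:20.0 -38:18.0 -34:29.0 -30:31.0 -26:32.0 -22:32.0 -18:30.0 -14:26.0 -10:10.0 -6:10.0 -2:12.0 2:14.0 6:14.0 10:15.0 14:15.0 18:16.0 22:16.0 26:17.0 30:18.0
```

Identical geometry to the last cycle, so repeat the push.

play_rows(increments="0 0 0 0 0;0 0 0 0 0;0 0 0 0.001 0;0 -0.004 -0.0004 -0.0005 0;0 -0.004 -0.0004 -0.0005 0;0 -0.004 -0.0004 -0.0006 0;0 -0.003 -0.0003 -0.0005 0;0 -0.003 -0.0003 -0.0004 0;0 -0.003 -0.0003 -0.0004 0;0 -0.003 -0.0003 -0.0003 0;0 -0.003 -0.0003 0 0;0 -0.003 -0.0003 0 0;0 -0.001 -0.0001 0 0;0 0 0 0 0")

```text
t: 66.95
ee_pos: [570.5, -36.2, 97.4]
orientation: [2.111, 2.326, 0.001]
ft_force: [2.0, 0.2, -2.2]
width: 80.6
```

```bash
python3 bl3.py -27.5 -50 -57; 
```

```text
t 66.95 tcp [570.5 -36.2  97.4] jaw 5.56 tilt 0.05 F [ 2.   0.2 -2.2] M [ 0.01 -0.25  0.02] w 80.6 q6 -0.18
grip s,v [ -8.1 -27.1]
blade -46:25.8 -42:21.3 -38:17.1 -34:13.3 -30:12.6 -26:12.8 -22:13.1 -18:13.1 -14:13.4 -10:14.0 -6:14.5 -2:15.0 2:15.5 6:16.1 10:16.7 14:17.3 18:13.5 22:13.9 26:14.3 30:15.0 34:15.4 38:16.0 42:16.6 46:17.1 50:17.7 54:18.2
ball -50.0 -54:37.0 -50:32.0 -46:27.0 -42:23.0 -38:31.0 -34:35.0 -30:36.0 -26:36.0 -22:35.0 -18:31.0 -14:14.0 -10:15.0 -6:15.0 -2:16.0 2:16.0 6:17.0 10:17.0 14:17.0 18:None 22:14.0 26:15.0 30:15.0
ball -57.0 -54:35.0 -50:32.0 -46:27.0 -42:23.0 -38:33.0 -34:36.0 -30:36.0 -26:36.0 -22:36.0 -18:32.0 -14:14.0 -10:14.0 -6:15.0 -2:15.0 2:16.0 6:17.0 10:17.0 14:17.0 18:None 22:14.0 26:15.0 30:16.0
```

play_rows(increments="0.945 0 0 -0.0005 0;0.945 0 0 0 0;0.945 0 0 0 0;0.945 0.002 0.0002 0 0;0.945 0.002 0.0002 0 0;0.945 0.002 0.0002 0 0;0.945 0.002 0.0002 0 0;0.945 0.002 0.0002 0 0;0.945 0.002 0.0002 0 0;0.945 0.002 0.0002 0 0;0.945 0.002 0.0002 0 0;0.945 0.002 0.0002 0 0;0.945 0.002 0.0002 0 0;0.945 0.002 0.0002 0 0;0.945 0.002 0.0002 0 0;0.945 0.002 0.0002 0 0;0.945 0.002 0.0002 0 0;0.945 0.002 0.0002 0 0;0.945 0 0 0 0")

```text
t: 68.9
ee_pos: [600.5, -33.1, 96.7]
orientation: [2.111, 2.326, 0.0]
ft_force: [-0.2, 0.3, 0.1]
width: 83.2
```

```bash
python3 bl3.py -27.5 -50 -57; 
```

```text
t 68.9 tcp [600.5 -33.1  96.7] jaw 5.56 tilt 0.02 F [-0.2  0.3  0.1] M [-0.    0.11  0.05] w 83.2 q6 -0.17
grip s,v [ 22.1 -27.1]
blade -46:26.2 -42:21.3 -38:16.7 -34:12.9 -30:36.4 -26:22.1 -22:21.1 -18:20.5 -14:20.0 -10:19.5 -6:19.0 -2:18.4 2:17.6 6:17.3 10:16.7 14:16.2 18:16.4 22:42.1 26:16.0 30:14.9 34:15.5 38:16.1 42:16.6 46:17.1 50:17.7 54:18.2
ball -50.0 -54:37.0 -50:32.0 -46:28.0 -42:None -38:18.0 -34:44.0 -30:44.0 -26:40.0 -22:32.0 -18:21.0 -14:21.0 -10:20.0 -6:20.0 -2:19.0 2:18.0 6:18.0 10:17.0 14:17.0 18:25.0 22:47.0 26:51.0 30:None
ball -57.0 -54:38.0 -50:None -46:None -42:None -38:None -34:45.0 -30:44.0 -26:40.0 -22:22.0 -18:21.0 -14:20.0 -10:20.0 -6:20.0 -2:19.0 2:18.0 6:18.0 10:17.0 14:17.0 18:24.0 22:37.0 26:15.0 30:15.0
```

play_rows(increments="0 0 0 0 0;0 0 0 0 0;0 0 0 0.001 0;0 -0.002 -0.0002 0.0005 0;0 -0.002 -0.0002 0.0005 0;0 -0.002 -0.0002 0.0005 0;0 -0.002 -0.0002 0.0005 0;0 -0.002 -0.0002 0.0005 0;0 -0.002 -0.0002 0.0005 0;0 0 0 0 0;0 0 0 0 0;0 0 0 0 0;0 0 0 0.003 0;0 0 0 0.006 0;0 0 0 0.01 0;0 0 0 0.015 0;0 0 0 0.02 0;0 0 0 0.02 0;0 0 0 0.02 0;0 0 0 0 0")

```text
t: 70.95
ee_pos: [590.4, -34.5, 198.7]
orientation: [2.107, 2.323, 0.007]
ft_force: [1.5, -0.3, -2.8]
width: 80.2
```

```bash
python3 pos.py; python3 - <<'E'
from m import *
d=cam("wrist"); grid(cloud(d),60,160)
E
```

```text
t 70.95 tcp [590.4 -34.5 198.7] jaw 5.57 tilt 0.39 F [ 1.5 -0.3 -2.8] M [-0.12  0.03 -0.05] w 80.2 q6 -0.18
grip s,v [ 11.9 -27.4] lip s -25.1 blade under 110.1
v\s   -60  -52  -44  -36  -28  -20  -12   -4    4   12   20   28   36   44   52
  60   50   35   25   15    7    8    9   10   12   13   14   15   16   17   18
  51   49   34   25   15    8    8    9   10   11   12   14   15   16   17   18
  42   49   34   24   15    7    8    9   10   11   13   14   15   16   17   18
  33   50   34   24   15    8    8    9   10   11   13   14   15   16   17   18
  24   49   34   25   15    7    8    9   10   11   12   14   15   16   17   18
  15   49   34   25  123  123  122  121  130  126  138   14   15   16   17   18
   6   50   34   24  123  122  121  120  119  118  139   14   15   16   17   18
  -3   49   31   24  124  123  122  120  119  118  143   14   15   16   17   18
 -12   50    .    .  124  123  122  121  119  119  148   14   15   16   17   18
 -21   49    .    .  124  123  122  121  120  119  149  147   15   16   17   18
 -30   50    .    .  124  123  122  121  120  118  148   14   15   16   17   18
 -39   47    .    .  124  123  122  121  137  136  148   14   15   16   17   18
 -48   49    .    .  124  123  121  139  144  142  139   14   15   16   17   18
 -57   48    .    .  124  123  122  137  143  141  133   14   15   16   17   18
 -66   46    .    .  124  123  121  121    .  118  118   12   15   16   17   18
```

play_rows(increments="0 -0.004 -0.01 0 0;0 -0.008 -0.018 0 0;0 -0.011 -0.022 0 0;0 -0.011 -0.022 0 0;0 -0.011 -0.022 0 0;0 -0.011 -0.022 0 0;0 -0.01 -0.022 0 0;0 -0.009 -0.022 0 0;0 -0.006 -0.018 0 0;0 -0.005 -0.012 -0.005 0;0 -0.002 -0.0065 -0.01 0;0 0 0 -0.01 0;0 0 0 -0.004 0;0 0 0 0 0;0 0 0 0 0")

```text
t: 72.5
ee_pos: [500.4, -230.2, 165.5]
orientation: [-2.11, -2.327, 0.0]
ft_force: [-0.3, 0.2, -2.6]
width: 80.7
```

```bash
python3 jar.py
```

```text
t 72.5 tcp [ 500.4 -230.2  165.5] jaw 5.62 tilt 0.02 F [-0.3  0.2 -2.6] M [-0.05  0.02 -0.  ] w 80.7 q6 -0.55
wrist jar 2233 c [ 497.2 -223.5] size [139.5 104.7] ang 8.5
circ [ 499.6 -241. ]
-48 [89.0, 90.0, 91.0] -42 [89.0, 89.0, 90.0] -36 [88.0, 89.0, 90.0] -30 [87.0, 88.0, 98.0] -24 [86.0, 87.0, 109.0] -18 [85.0, 87.0, 111.0] -12 [85.0, 86.0, 109.0] -6 [84.0, 95.0, 107.0] 0 [111.0, 120.0, 130.0] 6 [115.0, 127.0, 135.0] 12 None scene jar 97 c [ 513.6 -233.8] size [117.5 138.5] ang 15.1
circ [ 502.3 -236.2]
```

play_rows(increments="0 0 0 0 0;0 0.049 0.005 0 0;0 0.049 0.005 0 0;0 0.049 0.005 0 0;0 0 0 0.01 0;0 0 0 0.02 0;0 0 0 0 0;0 0 0 0 0")

```text
t: 73.4
ee_pos: [647.0, -215.9, 196.0]
orientation: [2.111, 2.326, 0.001]
ft_force: [-0.1, -0.3, -1.6]
width: 80.8
```

```bash
python3 jar.py|tail -3; python3 cnt.py; python3 - <<'E'
from m import *
st(); save(cam("wrist"),"w15")
d=cam("scene"); pc=cloud(d).reshape(-1,3); x,y,z=pc.T
q=(abs(x-511)<110)&(abs(y+408)<110)&(z>9)&(z<25); rect(pc[q],"lid on mat")
E
```

```text
circ [ 500.8 -240.2]
-48 [120.0, 121.0, 122.0] -42 [119.0, 120.0, 121.0] -36 [118.0, 119.0, 120.0] -30 [117.0, 118.0, 119.0] -24 [117.0, 117.0, 119.0] -18 [116.0, 117.0, 118.0] -12 [115.0, 116.0, 117.0] -6 [114.0, 117.0, 137.0] 0 [141.0, 150.0, 161.0] 6 [145.0, 157.0, 165.0] 12 None scene jar 102 c [ 493.  -231.7] size [143.9 119.6] ang 64.5
circ [ 502.8 -235.9]
blob 448 [ 477. -198.   28.] [ 487. -187.   33.]
blob 438 [ 522. -208.   28.] [ 532. -197.   33.]
blob 378 [ 542. -234.   29.] [ 552. -223.   32.]
blob 400 [ 512. -249.   28.] [ 521. -239.   33.]
blob 370 [ 545. -261.   28.] [ 554. -251.   33.]
t 73.55 tcp [ 646.3 -215.8  195. ] jaw 5.54 tilt 0.07 F [-0.2  0.3 -1.9] M [-0.05  0.07  0.02] w 80.3 q6 -0.44
lid on mat 559 c [ 513.6 -404.8] size [146.  157.4] ang 6.5
```

View pics/w15.png

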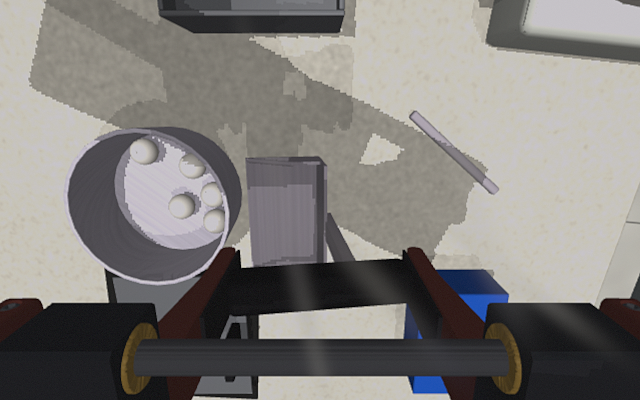

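All five balls are in the jar, at (145,150), (192,165), (212,194), (181,206) and (215,220). Now return the scoop to its tray.

play_rows(increments="0 -0.003 0.03 0 0;0 -0.004 0.042 0 0;0 -0.004 0.043 0 0;0 -0.004 0.043 0 0;0 -0.004 0.043 0 0;0 -0.004 0.043 0 0;0 -0.004 0.043 0 0;0 -0.004 0.043 0 0;0 -0.004 0.043 0 0;0 -0.004 0.042 0 0;0 -0.004 0.04 0 0;0 0 0 -0.03 0;0 0 0 -0.03 0;0 0 0 -0.03 0;0 0 0 -0.01 0;0 0 0 0 0")

```text
t: 75.25
ee_pos: [603.0, 238.5, 94.0]
orientation: [-2.11, -2.325, 0.005]
ft_force: [1.1, 0.0, -1.9]
width: 80.7
```

```bash
python3 - <<'E'
from m import *
o=st(); p=cloud(cam("wrist")).reshape(-1,3); z=p[:,2]; S=(p[:,:2]-o["ee_pos"][:2])@np.c_[u,v]
print([ (lo,float(np.median(z[m]).round(1)) if m.sum()>3 else None) for lo in range(-60,24,6) for m in [(S[:,0]>=lo)&(S[:,0]<lo+6)&(abs(S[:,1])<35)&(abs(S[:,1])>12)&(z<60)]])
E
```

```text
t 75.25 tcp [603.  238.5  94. ] jaw 5.55 tilt 0.21 F [ 1.1  0.  -1.9] M [-0.05  0.02  0.  ] w 80.7 q6 0.26
[(-60, 4.5), (-54, 19.4), (-48, 18.8), (-42, 18.0), (-36, 17.0), (-30, 16.2), (-24, 15.3), (-18, 14.5), (-12, 13.6), (-6, 19.0), (0, 47.2), (6, 4.5), (12, 4.5), (18, 4.5)]
```

play_rows(increments="0 0 0 -0.005 0;0 0 0 0 0;0.945 0 0 0 0;0.945 0 0 0 0;0.945 -0.004 -0.0004 0 0;0.945 -0.004 -0.0004 0 0;0.945 -0.004 -0.0004 0 0;0.945 -0.003 -0.0003 0 0;0.945 0 0 0 0;0.945 0 0 0 0")

```text
t: 76.3
ee_pos: [589.2, 237.7, 90.7]
orientation: [2.111, 2.327, 0.0]
ft_force: [0.0, -0.1, -0.7]
width: 82.8
```

```bash
cat > trs.py <<'E'
from m import *
o=st(); p=cloud(cam("wrist")).reshape(-1,3); z=p[:,2]; S=(p[:,:2]-np.array([578.5,236.7]))@np.c_[u,v]
print([ (lo,float(np.median(z[m]).round(1)) if m.sum()>3 else None) for lo in range(-60,60,6) for m in [(S[:,0]>=lo)&(S[:,0]<lo+6)&(abs(S[:,1])<35)&(abs(S[:,1])>12)&(z<60)]])
w=(abs(S[:,0])<70)&(abs(S[:,1])<60)&(z>112)&(z<126)&(z<o["ee_pos"][2]+10); rect(S[w],"bar in tray")
E
python3 trs.py
```

```text
t 76.3 tcp [589.2 237.7  90.7] jaw 5.57 tilt 0.01 F [ 0.  -0.1 -0.7] M [-0.03  0.03 -0.03] w 82.8 q6 0.27
[(-60, 5.0), (-54, 4.5), (-48, 4.5), (-42, 4.5), (-36, 4.6), (-30, 4.7), (-24, 6.5), (-18, 6.5), (-12, 6.5), (-6, 6.5), (0, 6.5), (6, 6.5), (12, 6.5), (18, 7.0), (24, 4.8), (30, 4.6), (36, 4.4), (42, 4.6), (48, 4.5), (54, 5.1)]
bar in tray few
```

The scoop stands flat (blade top 6.5 mm) and centred. Release, rise, and return to the lid.

play_rows(increments="1 0 0 0 0;1 0 0 0 0;1 0 0 0.02 0;1 0 0 0.04 0;1 0 0 0.045 0;1 -0.001 -0.04 0 0;1 -0.001 -0.046 0 0;1 -0.001 -0.046 0 0;1 -0.001 -0.046 0 0;1 -0.001 -0.046 0 0;1 -0.002 -0.046 0 0;1 -0.002 -0.046 0 0;1 -0.002 -0.046 0 0;1 -0.002 -0.046 0 0;1 -0.002 -0.046 0 0;1 -0.002 -0.046 0 0;1 -0.002 -0.046 0 0;1 -0.002 -0.046 0 0;1 0 -0.035 0 0;1 0 0 0 0")

```text
t: 78.35
ee_pos: [567.6, -393.9, 195.5]
orientation: [2.115, 2.321, -0.001]
ft_force: [-1.0, 0.9, -0.2]
width: 87.9
```

```bash
python3 - <<'E'
from m import *
st()
d=cam("wrist"); p=cloud(d).reshape(-1,3);x,y,z=p.T; save(d,"w16")
q=(abs(x-511)<110)&(abs(y+408)<120)&(z>11)&(z<22); plane(p[q]); rect(p[q],"lid")
q=(abs(x-570)<60)&(abs(y+400)<60)&(z>30)&(z<80); rect(p[q],"tab")
E
```

```text
t 78.35 tcp [ 567.6 -393.9  195.5] jaw 5.33 tilt 0.1 F [-1.   0.9 -0.2] M [-0.12  0.    0.06] w 87.9 q6 -0.72
plane c [ 509.2 -401.8   16.5] n [-0.     0.001  1.   ] tilt deg 0.0
lid 20399 c [ 507.7 -385.7] size [139.8 204.2] ang 5.9
tab 612 c [ 568.1 -402.6] size [ 9.9 43.7] ang 5.7
```

play_rows(increments="0.5 0.0005 -0.0087 -0.02 0.4;0.5 0 0 -0.04 0;0.5 0 0 -0.04 0;0.5 0 0 -0.03 0;0.5 0 0 -0.025 0;0.5 0 0 -0.014 0;0.5 0 0 0 0;0 0 0 0 0;0 0 0 0 0;0 0 0 0 0;0 0 0 0 0;0 0 0 0 0;0 0 0 0 0;0 0 0 0 0;0 0 0 0 0")

```text
t: 79.9
ee_pos: [568.9, -398.4, 27.6]
orientation: [2.102, 2.333, 0.0]
ft_force: [-1.5, 0.8, 5.9]
width: 9.9
```

```bash
python3 - <<'E'
from m import *
st()
E
```

```text
t 79.9 tcp [ 568.9 -398.4   27.6] jaw 5.96 tilt 0.06 F [-1.5  0.8  5.9] M [-0.01  0.35 -0.03] w 9.9 q6 -0.73
```

play_rows(increments="0 0 0 0.01 0;0 0 0 0.03 0;0 0 0 0.04 0;0 0 0 0.04 0;0 0 0 0.03 0;0 0.004 0.025 0 0;0 0.0065 0.04 0 0;0 0.0065 0.04 0 0;0 0.0065 0.04 0 0;0 0.0065 0.04 0 0;0 0.0065 0.04 0 0;0 0.0065 0.04 0 0;0 0.0065 0.04 0 0;0 0.0065 0.04 0 0;0 0.006 0.035 0 0;0 0.0025 0.0196 0 0;0 0 0 0 0;0 0 0 0 0")

```text
t: 81.7
ee_pos: [633.0, 1.6, 176.8]
orientation: [2.102, 2.335, -0.001]
ft_force: [-0.5, -1.1, -0.1]
width: 9.8
```

```bash
python3 - <<'E'
from m import *
o=st()
d=cam("wrist"); p=cloud(d).reshape(-1,3);x,y,z=p.T; save(d,"w17")
q=(abs(x-580)<60)&(abs(y+10)<70)&(z>o["ee_pos"][2]-30)&(z<o["ee_pos"][2]); c,n=plane(p[q])
q=(abs(x-577)<110)&(abs(y+10)<110)&(abs((p-c)@n)<3); rect(p[q],"lid held"); 
q=(abs(x-577)<110)&(abs(y+10)<110)&(z>66)&(z<78); rect(p[q],"rim visible")
E
```

```text
t 81.7 tcp [633.    1.6 176.8] jaw 6.03 tilt 0.02 F [-0.5 -1.1 -0.1] M [ 0.   -0.04  0.  ] w 9.8 q6 -0.12
plane c [571.9  15.  165.7] n [-0. -0.  1.] tilt deg 0.0
lid held 50853 c [575.1  -8.8] size [140.7 155.8] ang 6.0
rim visible 437 c [568.2  65.6] size [133.    1.5] ang 6.0
```

The lid is held level at (575.1,-8.8), within 1 mm of the tub. Lower and seat it.

play_rows(increments="0 0.0003 0 -0.03 0;0 0 0 -0.03 0;0 0 0 -0.015 0;0 0 0 -0.006 0;0 0 0 -0.005 0;0 0 0 -0.003 0;0 0 0 0 0")

```text
t: 82.45
ee_pos: [633.9, 1.4, 88.2]
orientation: [2.103, 2.333, 0.001]
ft_force: [0.2, 0.1, -1.5]
width: 9.7
```

```bash
python3 - <<'E'
from m import *
st()
E
```

```text
t 82.45 tcp [633.9   1.4  88.2] jaw 5.95 tilt 0.05 F [ 0.2  0.1 -1.5] M [-0.04 -0.01  0.03] w 9.7 q6 -0.12
```

play_rows(increments="0 0 0 -0.001 0;0.3 0 0 0 0;0.5 0 0 0 0;0.5 0 0 0 0;0.5 0 0 0.02 0;0.6 0 0 0.04 0;0.8 0 0 0.05 0;1 0 0 0.03 0;1 0 0 0 0;1 0 0 0 0")

```text
t: 83.45
ee_pos: [633.6, 1.6, 227.2]
orientation: [2.102, 2.333, 0.001]
ft_force: [-1.1, -0.5, -0.1]
width: 78.3
```

```bash
python3 - <<'E'
from m import *
o=st()
d=cam("wrist"); p=cloud(d).reshape(-1,3);x,y,z=p.T; save(d,"w18")
q=(abs(x-577)<110)&(abs(y+10)<110)&(z>70)&(z<90); c,n=plane(p[q]); rect(p[q],"lid")
d=cam("scene"); save(d,"s18"); p=cloud(d).reshape(-1,3);x,y,z=p.T
q=(abs(x-575)<140)&(abs(y+10)<100)&(z>70)&(z<82); rect(p[q],"lid scene")
q=(abs(x-500)<110)&(abs(y+238)<110)&(z>62)&(z<76); rect(p[q],"jar"); 
q=(abs(x-573)<80)&(abs(y-238)<60)&(z>105)&(z<130); rect(p[q],"bar"); print(np.median(z[q]))
for nm,c in dict(bottle=(600,480),beaker=(440,490),dish=(770,185)).items():
    m=(np.hypot(x-c[0],y-c[1])<70)&(z>12)&(z<140); rect(p[m],nm)
E
```

```text
t 83.45 tcp [633.6   1.6 227.2] jaw 5.96 tilt 0.08 F [-1.1 -0.5 -0.1] M [-0.06  0.15  0.  ] w 78.3 q6 -0.12
plane c [574.8  -1.1  76.5] n [-0.     0.001  1.   ] tilt deg 0.0
lid 23782 c [576.5  -9.3] size [140.1 155.3] ang 6.0
lid scene 1022 c [579.1  -5.6] size [145.  157.9] ang 6.5
jar 167 c [ 502.9 -236.7] size [140.7 136.3] ang 40.3
bar 108 c [593.5 244.5] size [82.5 16.7] ang 6.5
115.7704990636201
bottle 614 c [588.9 501.7] size [41.2 53.5] ang 13.8
beaker 396 c [430.9 488.3] size [62.3 66.9] ang 76.9
dish 533 c [773.6 180.4] size [86.7 99.3] ang 54.0
```

View pics/s18.png

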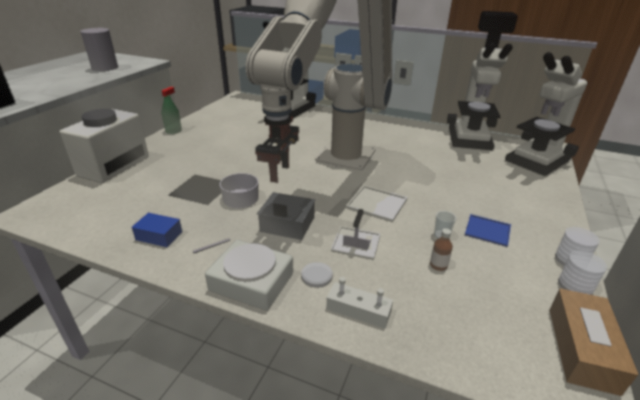

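Lid seated flat (plate top 76.5 mm), scoop in its tray at (357,240), jar upright at (240,190), bystanders where they were, gripper clear. Handing in.

```bash
python3 -c "
from workcell import ctrl
print(ctrl.close_job())"
```

```text
the job is handed in; nothing more can be done
None
```

I handed the job in at about 83 s, and every final check I made came out good. The hand-in itself reports no verdict.

**What I did**
- **Lid off:** I tipped the lid 12.7° by its tab with the heel still on the rim, then lifted it level and laid it flat on the mat.
- **Balls:** All five balls went into the jar with the scoop, in three loads of 3, 1 and 1. The fingers never went near a ball.
- **Putting back:** The scoop is standing in the small white tray again, and the lid is back on the tub.

**Last checks**
- **Jar:** five separate balls were counted in it right after the last dump, and not recounted. It measured 70 mm high at the rim, and I did not see it tilt.
- **Lid:** it measured 0.0° tilt, about 1 mm off the tub centre, with its plate top at 76.5 mm (76 expected).
- **Scoop:** it stood flat and centred in the tray, with the blade top at 6.5 mm.
- **Bystanders:** bottle, beaker and dish measured within 3 mm of where they started. I only checked the tweezers by eye.

**What failed or disagreed**
- The first lift of the lid came up level instead of tipping, and one grip on the tab closed too late and came up empty.
- The first scooping attempts, with the scoop held across its bar, turned in the grip or jammed on the balls. I solved it by gripping the bar at its ends and pushing under the balls at the floor's slope. I then rocked the lip up before lifting.
- One dump into the jar by stopping sharply did not work; snatching the scoop backwards did.
- The scoop's lip pointed away from the robot at the start, not towards it as the text says. It now stands turned about 170°, lip towards the robot.
- The jar was knocked about 30 mm partway through. I measured it again and used the new position.

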